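# Lift a vial carrier out of its dock and hold it level

## Task

The white reagent bottle standing on the vial carrier is in the way of its blue handle: take it off and stand it upright on the green mat, without tipping it over. Then lift the carrier by its blue handle about 10 cm straight up out of its dock, keeping it level so that all four vials stay in their pockets, and hold it still above the dock for a few seconds; finish while still holding it up, with nothing else on the bench disturbed.

Things in the scene. Friction and masses are not known exactly. Their poses are not given: they have to be found in the camera images.
- bottle_center (a point): White square reagent bottle, 115 mm tall; this point is its centre, 57.5 mm above its base. Body 46 x 46 mm, 72 mm high, then shoulder and 30 mm neck, then a round white cap, 38 mm diameter, from 84 to 115 mm above the base. Starts on the carrier's flat top, about 6 mm from one side of the handle, its cap 22 mm higher than the handle. z up, x and y square to its sides.
- carrier_grip (a point): Centre of the vial carrier's blue handle, a level bar along the carrier's x: 110 mm long, 14 mm wide (y), 22 mm high, on two 14 mm posts centred 48 mm either side of this point (82 mm free between). It lies 106 mm above the carrier's underside, 82 mm above its flat top, straight above the centre of mass of the carrier with its vials. z up.
- dock: Fixed steel tray in which the carrier sits, 222 (x) x 146 (y) mm outside, walls 5 mm thick and 16 mm high, inner floor 5 mm above the bench. Origin at the centre of its underside, on the bench; its axes are nearly those of the carrier.
- mat: Green square mat, fixed flat on the bench, 150 x 150 mm, 4 mm thick. Origin at the centre of its underside, z up.
- bottle: The same white bottle, 0.15 to 0.31 kg; origin at the centre of its base. At the start its x and y are nearly parallel to the carrier's.
- carrier: Dark grey vial carrier, a block 200 (x) x 124 (y) x 24 mm high with the blue handle over its middle; origin at the centre of its underside, z up. 0.28 to 0.46 kg plus 0.1 kg of vials. Sits loose in the dock, its underside on the dock's floor, with about 6 mm of play all round.
- vial0_center (a point): amber sample vial with white cap, 22 mm diameter, 52 mm tall, standing loose in one of the carrier's four 24 mm pockets (20 mm deep), its lower 20 mm in the pocket; point at its centre, half-way up, z up
- vial1_center (a point): amber sample vial with white cap, 22 mm diameter, 52 mm tall, standing loose in one of the carrier's four 24 mm pockets (20 mm deep), its lower 20 mm in the pocket; point at its centre, half-way up, z up
- vial2_center (a point): amber sample vial with white cap, 22 mm diameter, 52 mm tall, standing loose in one of the carrier's four 24 mm pockets (20 mm deep), its lower 20 mm in the pocket; point at its centre, half-way up, z up
- vial3_center (a point): amber sample vial with white cap, 22 mm diameter, 52 mm tall, standing loose in one of the carrier's four 24 mm pockets (20 mm deep), its lower 20 mm in the pocket; point at its centre, half-way up, z up
- jar: Bystander: amber jar with black lid, 64 mm diameter, 80 mm tall; origin at the centre of its underside. Leave alone.
- tipbox: Bystander: blue box with clear lid, 72 x 112 mm, 61 mm tall; origin at the centre of its underside. Leave alone.
- mouse: Bystander: pale grey computer mouse, 60 x 35 mm, 24 mm tall; origin at the centre of its underside. Leave alone.
- beaker: Bystander: glass beaker, 70 mm diameter, 80 mm tall; origin at the centre of its underside. Leave alone.
Not all that is in view belongs to the job. Of the things like the carrier, leave any that is pink or turquoise; of the rest the smaller one is meant.

How it is judged:
On the way, in this order (a step that is already met when the one before it is completed fails the run):
1. the bottle stands upright on the green mat, released, with the carrier still in its dock (x of bottle_center in the frame of mat between -0.07 and 0.07 m and y of bottle_center in the frame of mat between -0.07 and 0.07 m and z of bottle_center in the frame of mat between 0.055 and 0.068 m and angle between bottle_center's own z axis and vertical below 0.12 rad and contact force between the fingers and bottle below 0.1 N and linear speed of bottle below 0.02 m/s and z of carrier_grip in the frame of dock below 0.125 m), for 0.2 s.
2. the carrier is held by its handle clear of the dock, level and still, for two seconds (z of carrier_grip in the frame of dock above 0.191 m and angle between carrier_grip's own z axis and vertical below 0.1 rad and linear speed of carrier below 0.03 m/s and angular speed of carrier below 0.25 rad/s and horizontal distance between carrier_grip and dock below 0.1 m and contact force between the fingers and carrier above 2 N and contact force between carrier and dock below 0.05 N and contact force between carrier and bottle below 0.05 N and z of each of vial0_center, vial1_center, vial2_center, vial3_center in the frame of carrier_grip below -0.064 m and angle between each of vial0_center, vial1_center, vial2_center, vial3_center's own z axis and vertical below 0.25 rad), for 2 s.
At the end, for the whole second after the job is handed in: Gripper holds carrier, underside 80 mm or more over the dock floor, within 100 mm of the dock centre, tilt < 0.10 rad, < 0.03 m/s, < 0.25 rad/s, off dock and bottle, vials in pockets; bottle at rest, released, upright within 0.12 rad on mat, centre within 70 mm of its centre on each axis (all of step 2 and x of bottle_center in the frame of mat between -0.07 and 0.07 m and y of bottle_center in the frame of mat between -0.07 and 0.07 m and z of bottle_center in the frame of mat between 0.055 and 0.068 m and angle between bottle_center's own z axis and vertical below 0.12 rad and contact force between the fingers and bottle below 0.1 N and linear speed of bottle below 0.02 m/s); the arm keeps its last pose, push and grip.
It fails at once if the bottle is tipped over (more than 0.6 rad) (angle between bottle_center's own z axis and vertical above 0.6 rad).
It fails at once if the carrier is tipped (more than 0.35 rad) (angle between carrier_grip's own z axis and vertical above 0.35 rad).
It fails at once if a vial comes out of its pocket (z of any of vial0_center, vial1_center, vial2_center, vial3_center in the frame of carrier_grip above -0.055 m).
It fails at once if a bystander is moved by more than 20 mm (distance of any of jar, tipbox, mouse, beaker from where it was at the start of the episode above 0.02 m).
It also fails if it takes over 59 s, if anything falls off the work surface, if the arm or the gripper's body presses on something with over 40 N, if the wrist force passes 120 N, or if a joint passes its speed limit or range.

## Robot

A 7-joint arm with a two-finger parallel gripper is mounted at the origin on the work surface. World frame = base frame: x ahead of the robot, y to its left, z up, the work surface at z = 0. Lengths are in m, angles in rad, forces in N, time in s.
With the tool pointing down it reaches from about 0.425 to 0.875 m from the base axis. Payload 4.7 kg.
Tool frame: the origin (TCP) lies on the centre line of the jaws, within the pads' length; the fingertips stand ahead of it and the grasp point (between the pads) lies 8 mm behind it (ctrl.finger_overhang is the x of the fingertips in the tool frame, in m); x points along the fingers, z is the direction in which the jaws open and shut, and the axes are right-handed (so a half turn about x gives the same grasp; the last joint's range is limited). The gripper opens to 87 mm and grips with 3 to 60 N. Pads are 19 mm wide; open, the fingers measure 117 mm over their backs; the gripper's body (75 mm by 190 mm) begins 51 mm behind the grasp point.
Start: joints at [-1.145, 0.321, -0.07, 1.45, 0.023, 1.371, -0.057], TCP at [0.26, 0.596, 0.207] pointing down, gripper open.
Joint ranges: [-2.86, 2.86], [-0.3, 2.09], [-1.38, 1.24], [0.06, 2.45], [-1.56, 4.7], [0.09, 2.05], [-2.69, 2.69]. Speed limits (rad/s): [2.57, 2.57, 3.14, 3.14, 3.14, 3.14, 3.14].

## Interface

Orientations are given as a rotation vector (axis times angle).
In Python, from bench import readout, viewer, job, nets, ctrl gives the robot as it stands.
- The arm moves only by the shell command python3 -m creep 'ROWS' [FORCE]. ROWS is JSON, a list of rows, each an object with "linear": the shift along the tool's x, y, z in m, a list of three; "twist": the turn, a rotation vector about the tool's x, y, z in degrees, a list of three; "fingers": the gripper's target within -1 to 1 (shut at 1, half-way at 0, fully open at -1). A call has 1 to 8 rows; each row is the pose to reach, as a shift and turn from the pose commanded when the call began, along the tool's axes at that moment; what a row does not reach only later rows make up. A row lasts 1/12 s, in which the tool goes at most 41.7 mm and 7.16 degrees, less where a joint would pass 70% of its speed; a pose out of reach is approached as far as the arm can. A call with a gripper value outside its range is refused whole. The fingers move at their own pace and stop on an object; FORCE is the grip in N (left out, the last holds). Time passes only in rows, so rows that repeat a pose let the fingers close. It gives the time, the measured TCP pose, the force and the opening at its end, in the units of the state.
- readout.get_state(): the state, without advancing time (a new reading comes with each control period).
- viewer.get_image(name): name is "scene" or "top" or "wrist"; returns (picture, depth): 420x560x3 uint8, red, green, blue; 420x560 float32, m along the optical axis (not along the pixel's ray), 0 where there is no reading.
- viewer.camera_params(name): a dict with "K" (3x3 intrinsics, pixels), "cam_to_world" (4x4, takes a point from camera to world coordinates). Camera axes: x right, y down, z forward; pixel columns grow to the right and rows downward; lengths in m; the calibration is good to about 2 mm. The wrist camera is an equidistant fisheye: a pixel r from the principal point sees the ray r / f radians off the axis. A picture is of the moment at which its call begins: read the wrist's pose just before it. camera_params takes no time and is no camera call; for the wrist camera it gives the pose at the moment of the call.
- job.close_job(): hands the job in, once; it reports no verdict.
Trained networks look in the newest picture that a camera, given by its name, has taken for a name from the list of things; names that differ only in an ending like _2 or _b are one class to them, and where a whole thing is asked for, a point or a joint stands for the part that bears it (a point fixed in the world has none). Each returns a list of dicts, best first, with "conf" (0 to 1); they miss things now and then, are a little off and sometimes report something else, mostly with a low value. They report only what shows in the picture. A call takes as long as a camera call. They do not tell look-alikes from the thing itself.
- nets.boxes_of(camera, label): "centre" ([x, y, z] in m, in world coordinates, good to about 4 mm: the middle of the surface that is visible of it).
- nets.place_of(camera, label): "centre" ([x, y, z] in m, in world coordinates, good to about 4 mm: a listed point, or the origin of a listed thing).
The state is a dict: "time": time; "joint_positions": joint angles; "qd": joint speeds; "joint_torque": joint torques, N m; "position": TCP position; "tool_rot": TCP orientation; "ft_force": force on the tool from outside, world axes, zero at the start; "torque": the same for the moment, N m; "grip_width": opening from 0.0 (shut) to 1.0 (fully open).
Only numpy, scipy, OpenCV 4.12 (cv2) and the standard library are available. Lean on these libraries where they do the work, as an engineer would, in place of code of your own. Each camera call takes 0.05 s, during which the arm holds its last target.

## Working session

There is one attempt and no reset: what is moved stays moved. The work goes in short steps, Python scripts to look and compute and a shell command to move; the robot and the scene stay as the last step left them, time stands still between calls to the robot, and variables do not carry over. Pictures are saved under pics/ and viewed, and the job is handed in when it is done.

```bash
ls; mkdir -p pics; cat > h.py <<'E'
from bench import readout, viewer, job, nets, ctrl
import numpy as np, cv2
from scipy.spatial.transform import Rotation as R
def snap(n,f):
    im,d=viewer.get_image(n); cv2.imwrite('pics/'+f,im[:,:,::-1]); return im,d,viewer.camera_params(n)
E
python3 - <<'E'
from h import *
print(readout.get_state(), ctrl.finger_overhang)
for n in ['scene','top']:
    im,d,p=snap(n,n+'0.png'); np.savez(n+'0.npz',im=im,d=d,K=p['K'],T=p['cam_to_world']); print(p)
for l in ['carrier','dock','mat','bottle','carrier_grip','bottle_center']:
    print(l,[(np.round(x['centre'],3),round(x['conf'],2)) for x in nets.place_of('top',l)])
E
```

```text
pics
{'time': 0.0, 'joint_positions': array([-1.14491809,  0.32184032, -0.07008489,  1.45166386,  0.02259515,
        1.37079332, -0.05688053]), 'qd': array([ 1.35955338e-03, -1.52887161e-05, -8.11705932e-05,  1.06463282e-03,
        1.90831259e-04,  3.97879076e-04,  2.68430424e-05]), 'joint_torque': array([-7.27482784e-04, -4.91286421e+01, -4.04052073e-01, -3.12535679e+01,
       -6.38427003e-02,  4.36849322e-02,  1.75573859e-04]), 'position': array([0.25996979, 0.59511759, 0.20635589]), 'tool_rot': array([-0.90192471,  1.37789293,  0.90007123]), 'ft_force': array([-0.35080334, -1.14623512,  0.10842626]), 'torque': array([-0.04679147,  0.01465425,  0.01882454]), 'grip_width': 0.9954677666543529} 0.011
{'K': array([[525.69757281,   0.        , 268.95496655],
       [  0.        , 525.69757281, 198.70674061],
       [  0.        ,   0.        ,   1.        ]]), 'cam_to_world': array([[ 0.57864524,  0.60523066, -0.54668595,  1.21818289],
       [ 0.81548751, -0.43941574,  0.37668809, -0.38950069],
       [-0.01223923, -0.66378434, -0.74782388,  1.07336376],
       [ 0.        ,  0.    
[... 325 characters left out ...]
232044],
       [-0.02160791, -0.0799681 , -0.99656319,  1.25958953],
       [ 0.        ,  0.        ,  0.        ,  1.        ]])}
carrier [(array([0.44 , 0.559, 0.001]), 0.83), (array([ 0.181,  0.336, -0.   ]), 0.7), (array([ 0.226, -0.259,  0.   ]), 0.62), (array([0.496, 0.251, 0.005]), 0.59), (array([ 0.75 ,  0.296, -0.   ]), 0.46)]
dock []
mat []
bottle [(array([ 0.504, -0.197,  0.002]), 0.59), (array([0.476, 0.277, 0.033]), 0.55)]
carrier_grip [(array([0.443, 0.557, 0.139]), 0.98), (array([0.495, 0.248, 0.113]), 0.91), (array([ 0.229, -0.259,  0.142]), 0.8), (array([0.472, 0.279, 0.082]), 0.73), (array([0.175, 0.336, 0.104]), 0.66)]
bottle_center [(array([0.473, 0.28 , 0.084]), 0.81)]
```

View pics/top0.png

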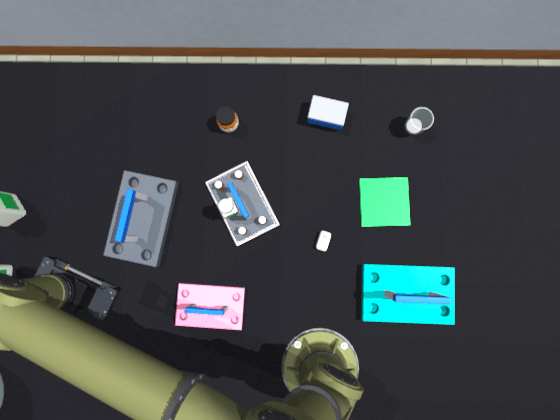

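View pics/scene0.png

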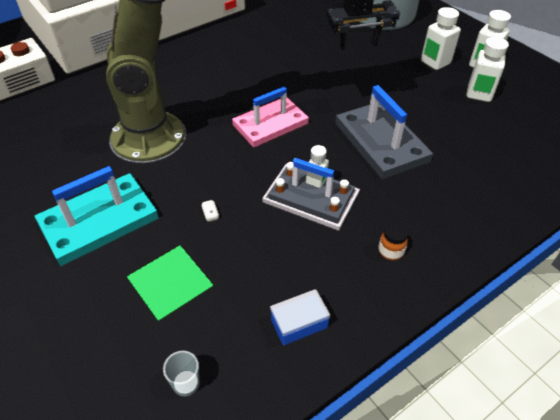

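The top view shows the small grey carrier in its white-walled dock at px (242,203), with the bottle at (228,207). The green mat is at (385,202), and the larger grey, pink and turquoise carriers are decoys. Next I'll measure these from depth.

```bash
cat > cloud.py <<'E'
import numpy as np
def cloud(f):
    z=np.load(f); im,d,K,T=z['im'],z['d'],z['K'],z['T']
    v,u=np.mgrid[:420,:560]; 
    P=np.stack([(u-K[0,2])/K[0,0]*d,(v-K[1,2])/K[1,1]*d,d],-1)@T[:3,:3].T+T[:3,3]
    P[d==0]=np.nan
    return im.astype(int),P
E
python3 - <<'E'
import cv2
from cloud import *
for n in ['top','scene']:
    im,P=cloud(n+'0.npz'); r,g,b=im[...,0],im[...,1],im[...,2]
    x,y,z=P[...,0],P[...,1],P[...,2]
    near=(abs(x-.5)<.13)&(abs(y-.25)<.13)
    def rect(m,l):
        Q=P[m]; 
        if len(Q)<5: print(n,l,len(Q));return
        (c,s,a)=cv2.minAreaRect((Q[:,:2]*1000).astype(np.float32)); 
        w=np.linalg.eigh(np.cov(Q[:,:2].T))[1][:,1]
        print(n,l,len(Q),'c',np.round(c,1),'s',np.round(s,1),'a',round(a,1),'pca',round(np.degrees(np.arctan2(w[1],w[0])),1),'med',np.round(np.median(Q,0),4),'zr',np.round(np.percentile(Q[:,2],[2,98]),4))
    rect((g>150)&(r<100)&(b<130)&(z<.02)&(y<0),'mat')
    rect(near&(b>120)&(r<80)&(z>.07),'handle')
    rect(near&(b>110)&(r<80)&(z>.112),'handletop')
    rect(near&(z>.13),'bottlecap')
    rect(near&(z>.138)&(z<.155),'captop')
    rect(near&(z>.045)&(z<.105)&(r>130)&(b>130),'whites')
    rect((abs(x-.5)<.13)&(abs(y-.25)<.13)&(z>.006)&(z<.06)&((r+g+b)>60),'dock+carrier')
im=cv2.imread('pics/top0.png'); cv2.imwrite('pics/topz.png',cv2.resize(im[150:255,190:295],None,fx=5.7,fy=5.7,interpolation=cv2.INTER_CUBIC))
im=cv2.imread('pics/scene0.png'); cv2.imwrite('pics/scenez.png',cv2.resize(im[140:230,250:370],None,fx=6,fy=6,interpolation=cv2.INTER_CUBIC))
E
```

```text
top mat 85 c [ 506.6 -198.1] s [152.9 153.9] a 2.9 pca 129.3 med [ 5.221e-01 -1.497e-01  5.000e-04] zr [-0.0055  0.0077]
top handle 178 c [491.8 245.8] s [109.7  13.5] a 28.5 pca -151.6 med [0.4894 0.2449 0.1212] zr [0.1168 0.1246]
top handletop 178 c [491.8 245.8] s [109.7  13.5] a 28.5 pca -151.6 med [0.4894 0.2449 0.1212] zr [0.1168 0.1246]
top bottlecap 153 c [471.8 276.8] s [37.8 34.8] a 64.4 pca 62.9 med [0.4712 0.2763 0.1429] zr [0.1338 0.1476]
top captop 143 c [472.  277.3] s [36.7 34.8] a 64.4 pca 86.5 med [0.4715 0.2778 0.1431] zr [0.1392 0.1477]
top whites 268 c [486.4 252.6] s [176.3 104.6] a 28.6 pca -152.4 med [0.4629 0.2554 0.0624] zr [0.0509 0.1032]
top dock+carrier 2549 c [497.2 251.3] s [250.5 253.6] a 0.1 pca -152.3 med [0.4975 0.2354 0.0278] zr [0.0068 0.0572]
scene mat 3336 c [ 509.  -194.4] s [156.4 152.7] a 2.9 pca 163.0 med [ 0.5125 -0.198   0.0034] zr [-0.0011  0.0079]
scene handle 351 c [493.6 247.8] s [110.5  22.1] a 27.3 pca -151.4 med [0.498  0.2435 0.1171] zr [0.1004 0.1245]
scene handletop 238 c [493.6 247.8] s [110.5  22.1] a 27.3 pca -151.5 med [0.4947 0.2437 0.1198] zr [0.1123 0.1247]
scene bottlecap 165 c [475.9 277.2] s [37.8 40.6] a 32.5 pca 126.9 med [0.4791 0.2751 0.142 ] zr [0.1311 0.1469]
scene captop 131 c [476.  277.9] s [36.2 41.3] a 53.3 pca 134.0 med [0.4756 0.2774 0.1425] zr [0.1384 0.147 ]
scene whites 471 c [490.8 252. ] s [176.1 103.1] a 28.5 pca -150.0 med [0.4909 0.2574 0.0603] zr [0.0463 0.1039]
scene dock+carrier 3156 c [495.9 246.2] s [258.4 192.6] a 29.0 pca -145.9 med [0.5117 0.2306 0.0276] zr [0.0073 0.0585]
```

```bash
python3 - <<'E'
import cv2
E
ls pics
```

```text
scene0.png
scenez.png
top0.png
topz.png
```

View pics/topz.png

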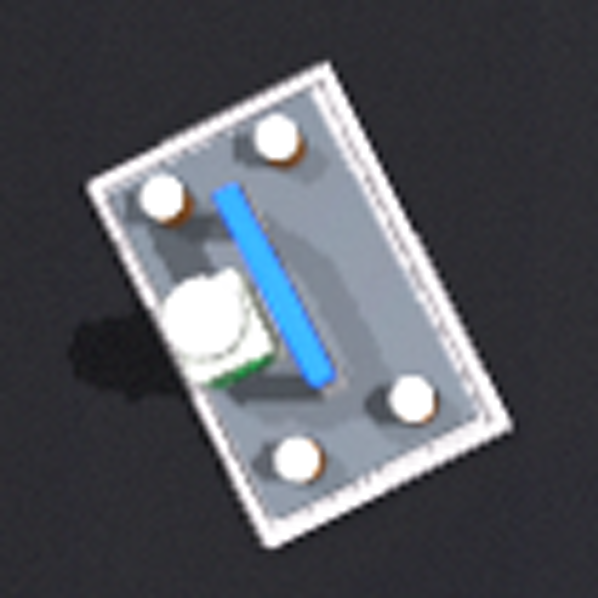

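View pics/scenez.png

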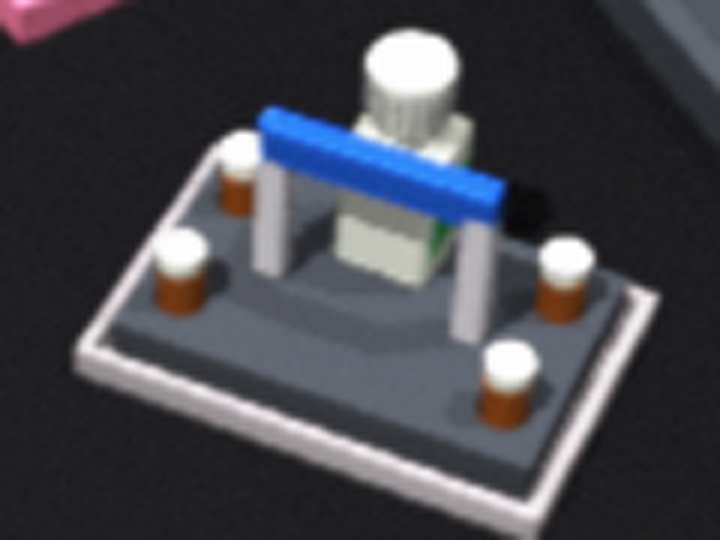

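```bash
cat >> h.py <<'E'
def delta(target,jaw_deg,pos=None,rot=None):
    s=readout.get_state()
    p=s['position']; M=R.from_rotvec(s['tool_rot'])
    best=None
    for k in (0,180):
        a=np.radians(jaw_deg+k); z=np.array([np.cos(a),np.sin(a),0]); x=np.array([0,0,-1.]); y=np.cross(z,x)
        G=R.from_matrix(np.stack([x,y,z],1)); tw=(M.inv()*G).as_rotvec(degrees=True)
        if best is None or np.linalg.norm(tw)<np.linalg.norm(best): best=tw
    print('pos',np.round(p,4),'t',s['time'],'w',round(s['grip_width'],3),'F',np.round(s['ft_force'],2),'J7',round(s['joint_positions'][6],2))
    print('lin mm',np.round(M.inv().apply(np.array(target)-p)*1000,1),'twist',np.round(best,2))
    print('axes',np.round(M.as_matrix(),3).tolist())
E
python3 -c "
from h import *
delta([.4750,.2780,.206],28.4)"
```

```text
pos [0.2602 0.5956 0.2073] t 0.4 w 0.996 F [-0.14 -0.11  0.17] J7 -0.06
lin mm [   1.4 -324.  -205.1] twist [ 3.801e+01 -1.000e-02  0.000e+00]
axes [[-0.0, -0.916, 0.4], [-0.0, 0.4, 0.916], [-1.0, -0.0, -0.0]]
```

```bash
python3 -m creep '[{"linear":[0,-8,-5],"twist":[1,0,0],"fingers":-1}]' >/dev/null 2>&1 ; python3 -c "
from h import *
delta([.4750,.2780,.206],28.4)"
```

```text
pos [0.2756 0.5674 0.2065] t 0.4833 w 1.005 F [-1.3   0.11  0.24] J7 -0.01
lin mm [  -1.7 -299.5 -183.9] twist [37.72 -0.04 -0.39]
axes [[-0.005, -0.914, 0.405], [0.004, 0.405, 0.914], [-1.0, 0.007, 0.002]]
```

That row was typed in mm rather than m. It was capped to a single 32 mm step in the intended direction, so no harm done. I'll carry on in metres.

```bash
python3 -m creep '[{"linear":[0,-0.022,-0.014],"twist":[3,0,0],"fingers":-1},{"linear":[0,-0.045,-0.028],"twist":[7,0,0],"fingers":-1},{"linear":[0,-0.07,-0.043],"twist":[11,0,0],"fingers":-1},{"linear":[0,-0.095,-0.058],"twist":[15,0,0],"fingers":-1},{"linear":[0,-0.12,-0.074],"twist":[19,0,0],"fingers":-1},{"linear":[0,-0.145,-0.089],"twist":[23,0,0],"fingers":-1},{"linear":[0,-0.165,-0.101],"twist":[26,0,0],"fingers":-1},{"linear":[0,-0.18,-0.11],"twist":[28,0,0],"fingers":-1}]' 10; python3 -c "
from h import *
delta([.4750,.2780,.206],28.4)"
```

```text
time: 1.15
position: [0.4034, 0.384, 0.2077]
tool_rot: [-0.507, 1.51, 0.507]
ft_force: [-0.1, 0.4, 0.7]
grip_width: 1.001
pos [0.4034 0.384  0.2077] t 1.15 w 1.001 F [-0.14  0.42  0.66] J7 -0.15
lin mm [   1.8 -127.8   -6.9] twist [8.72 0.04 0.03]
axes [[0.001, -0.603, 0.797], [-0.0, 0.797, 0.603], [-1.0, -0.001, 0.001]]
```

Now I'll stop about 40 mm short and take another look from here, including with the wrist camera.

```bash
python3 -m creep '[{"linear":[0,-0.022,-0.001],"twist":[2,0,0],"fingers":-1},{"linear":[0,-0.045,-0.002],"twist":[4,0,0],"fingers":-1},{"linear":[0,-0.07,-0.004],"twist":[6,0,0],"fingers":-1},{"linear":[0,-0.082,-0.005],"twist":[8,0,0],"fingers":-1},{"linear":[0,-0.088,-0.006],"twist":[8.7,0,0],"fingers":-1},{"linear":[0,-0.088,-0.007],"twist":[8.7,0,0],"fingers":-1}]'; python3 - <<'E'
from h import *
delta([.4750,.2780,.206],28.4)
im,d,p=snap('wrist','w1.png'); np.savez('w1.npz',im=im,d=d,K=p['K'],T=p['cam_to_world']); print(p)
for l in ['carrier_grip','bottle_center','bottle']:
    for f in (nets.place_of,nets.boxes_of): print(l,[(np.round(x['centre'],4),round(x['conf'],2)) for x in f('wrist',l)])
E
```

```text
time: 1.65
position: [0.4505, 0.3108, 0.2074]
tool_rot: [-0.39, 1.535, 0.39]
ft_force: [0.4, -0.1, 0.0]
grip_width: 1.0
pos [0.4505 0.3108 0.2074] t 1.65 w 1.0 F [ 0.41 -0.06  0.05] J7 -0.14
lin mm [  1.5 -40.5   5.8] twist [0.12 0.   0.01]
axes [[0.0, -0.477, 0.879], [-0.0, 0.879, 0.477], [-1.0, -0.0, 0.0]]
{'K': array([[325.1922621 ,   0.        , 279.01664444],
       [  0.        , 325.1922621 , 206.99586081],
       [  0.        ,   0.        ,   1.        ]]), 'cam_to_world': array([[ 8.77092044e-01,  4.60852054e-01,  1.35369604e-01,
         4.11490540e-01],
       [ 4.80322274e-01, -8.41680548e-01, -2.46707051e-01,
         3.80345411e-01],
       [ 2.42510955e-04,  2.81405828e-01, -9.59588819e-01,
         3.85102453e-01],
       [ 0.00000000e+00,  0.00000000e+00,  0.00000000e+00,
         1.00000000e+00]])}
carrier_grip [(array([0.1807, 0.3365, 0.103 ]), 0.83), (array([0.493 , 0.2499, 0.112 ]), 0.73)]
carrier_grip [(array([0.4724, 0.2671, 0.0309]), 0.95), (array([0.1893, 0.3327, 0.0227]), 0.74), (array([0.4949, 0.513 , 0.0282]), 0.65)]
bottle_center [(array([0.4697, 0.283 , 0.0864]), 0.75)]
bottle_center [(array([0.4663, 0.2949, 0.1265]), 0.58)]
bottle [(array([0.4741, 0.2792, 0.0269]), 0.64)]
bottle [(array([0.4694, 0.2923, 0.1275]), 0.73), (array([0.4516, 0.3033, 0.0145]), 0.6)]
```

View pics/w1.png

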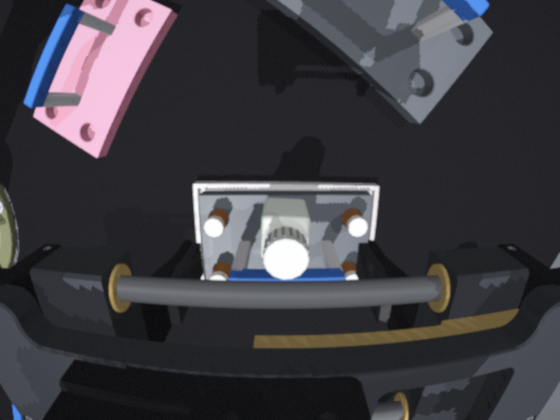

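The wrist view shows the cap at px (287,257), the handle just behind it, and the jaws square to the dock. I'll check the cap's position in the tool frame.

```bash
python3 - <<'E'
from h import *
z=np.load('w1.npz');im,d,K,T=z['im'].astype(int),z['d'],z['K'],z['T']
v,u=np.mgrid[:420,:560]; dx,dy=u-K[0,2],v-K[1,2]; r=np.hypot(dx,dy); th=r/K[0,0]
s=np.tan(th)/np.maximum(r,1e-6)
P=np.stack([dx*s*d,dy*s*d,d],-1)@T[:3,:3].T+T[:3,3]
st=readout.get_state(); M=R.from_rotvec(st['tool_rot']); Q=M.inv().apply((P-st['position']).reshape(-1,3)).reshape(P.shape)
w=im.min(-1)>150
m=w&(u>255)&(u<315)&(v>225)&(v<285)&(P[...,2]>.139)
q=P[m]; c,rr=cv2.minEnclosingCircle((q[:,:2]*1000).astype(np.float32)); print('cap',c,rr,np.median(q,0),np.median(Q[m],0), Q[m].min(0),Q[m].max(0))
m=(im[...,2]>110)&(im[...,0]<80)&(u>190)&(u<380)&(v>255)&(v<290)&(P[...,2]>.1)
q=P[m]; print('handle',cv2.minAreaRect((q[:,:2]*1000).astype(np.float32)),q[:,2].max(),np.round(Q[m].min(0),4),np.round(Q[m].max(0),4))
E
```

```text
cap (447.92987060546875, 324.3724365234375) 66.78929901123047 [0.47091356 0.28304362 0.14409355] [ 0.06330372 -0.03704669  0.00440136] [-0.17768222 -0.05639143 -0.01320058] [0.06838317 0.07687028 0.02336832]
handle ((476.64715576171875, 313.5960693359375), (102.68482971191406, 155.7537841796875), 10.912224769592285) 0.38510245299005436 [-0.1777 -0.0714 -0.0482] [0.105  0.0769 0.0603]
```

```bash
python3 -m creep '[{"linear":[0.004,-0.015,0.002],"twist":[0,0,0],"fingers":-1},{"linear":[0.01,-0.03,0.004],"twist":[0,0,0],"fingers":-1},{"linear":[0.02,-0.039,0.005],"twist":[0,0,0],"fingers":-1},{"linear":[0.035,-0.039,0.005],"twist":[0,0,0],"fingers":-1},{"linear":[0.052,-0.039,0.005],"twist":[0,0,0],"fingers":-1},{"linear":[0.068,-0.039,0.005],"twist":[0,0,0],"fingers":-1},{"linear":[0.077,-0.039,0.005],"twist":[0,0,0],"fingers":-1},{"linear":[0.081,-0.039,0.005],"twist":[0,0,0],"fingers":-1}]' 15; python3 - <<'E'
from h import *
delta([.4750,.2780,.126],28.4)
snap('scene','s2.png'); snap('wrist','w2.png')
im=cv2.imread('pics/s2.png'); cv2.imwrite('pics/s2z.png',cv2.resize(im[100:230,240:400],None,fx=4.5,fy=4.5,interpolation=cv2.INTER_CUBIC))
E
```

```text
time: 2.67
position: [0.4714, 0.28, 0.1244]
tool_rot: [-0.394, 1.538, 0.392]
ft_force: [-0.5, -1.2, -0.8]
grip_width: 1.001
pos [0.4714 0.28   0.1244] t 2.6667 w 1.001 F [-0.55 -1.16 -0.84] J7 -0.05
lin mm [-1.6 -3.5  2.1] twist [ 0.33 -0.18  0.02]
axes [[-0.003, -0.481, 0.877], [-0.002, 0.877, 0.481], [-1.0, -0.0, -0.003]]
```

View pics/s2z.png

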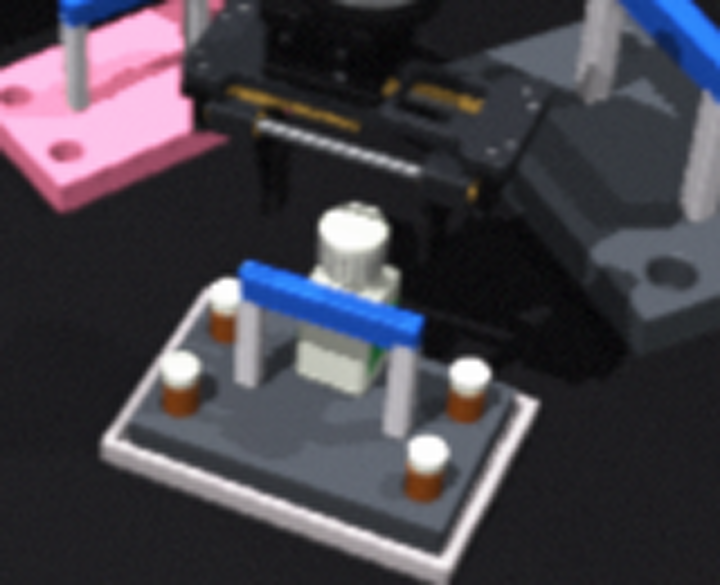

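View pics/w2.png

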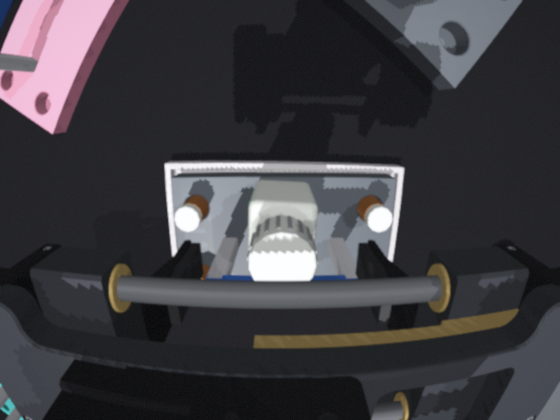

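```bash
python3 - <<'E'
from h import *
s=readout.get_state(); M=R.from_rotvec(s['tool_rot']); print(s['position'],s['time'])
for n in ['scene','wrist']:
    p=viewer.camera_params(n); T=np.linalg.inv(p['cam_to_world'])
    for nm,q in [('tip+',[.011,0,.0435]),('tip-',[.011,0,-.0435]),('tcp',[0,0,0])]:
        w=s['position']+M.apply(q); c=T[:3,:3]@w+T[:3,3]
        if n=='wrist':
            r=np.hypot(*c[:2]); t=np.arctan2(r,c[2]); uv=c[:2]/r*t*p['K'][0,0]+p['K'][:2,2]
        else: uv=(p['K']@c)[:2]/c[2]
        print(n,nm,w,np.round(uv,1), np.round((uv-[240,100])*4.5) if n=='scene' else '')
im,d,p=snap('scene','s3.png')
im=cv2.imread('pics/s3.png'); cv2.imwrite('pics/s3z.png',cv2.resize(im[100:230,240:400],None,fx=4.5,fy=4.5,interpolation=cv2.INTER_CUBIC))
np.savez('s3.npz',im=im[...,::-1],d=d,K=p['K'],T=p['cam_to_world'])
E
```

```text
[0.47214037 0.28040582 0.12580505] 2.7667
scene tip+ [0.51027364 0.30130678 0.11474824] [332.7 161.8] [417. 278.]
scene tip- [0.43398323 0.25948861 0.11486187] [301.9 152. ] [279. 234.]
scene tcp [0.47214037 0.28040582 0.12580505] [317.4 153.8] [348. 242.]
wrist tip+ [0.51027364 0.30130678 0.11474824] [348.  241.1] 
wrist tip- [0.43398323 0.25948861 0.11486187] [211.2 241.1] 
wrist tcp [0.47214037 0.28040582 0.12580505] [279.7 248.7]
```

View pics/s3z.png

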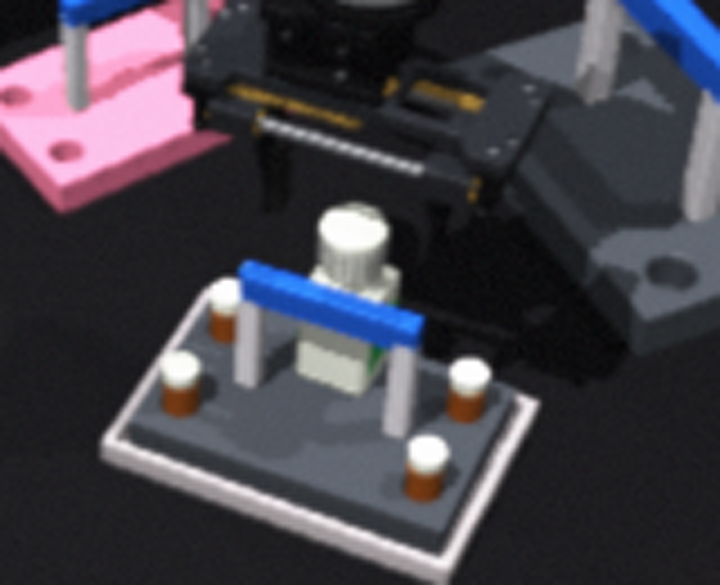

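```bash
python3 - <<'E'
from h import *
from cloud import cloud
im=cv2.imread('pics/s3.png')[100:230,240:400].astype(float)/255; cv2.imwrite('pics/s3g.png',cv2.resize((im**.4*255).astype(np.uint8),None,fx=4.5,fy=4.5,interpolation=cv2.INTER_CUBIC))
_,P=cloud('s3.npz'); s=readout.get_state(); M=R.from_rotvec(s['tool_rot']); Q=M.inv().apply((P-s['position']).reshape(-1,3))
Q=Q[np.isfinite(Q).all(1)]; 
for sg in (1,-1):
    m=(abs(Q[:,1])<.02)&(sg*Q[:,2]>.035)&(sg*Q[:,2]<.065)&(Q[:,0]<.03)&(Q[:,0]>-.04); q=Q[m]; print(len(q),np.round(np.percentile(q,[2,50,98],axis=0),4).tolist() if len(q) else '')
E
```

```text
43 [[-0.0396, -0.0141, 0.0435], [-0.0292, -0.0097, 0.0507], [-0.0142, 0.0068, 0.053]]
45 [[-0.0389, -0.013, -0.0524], [-0.0285, -0.0093, -0.0456], [-0.0147, 0.0054, -0.0429]]
```

View pics/s3g.png

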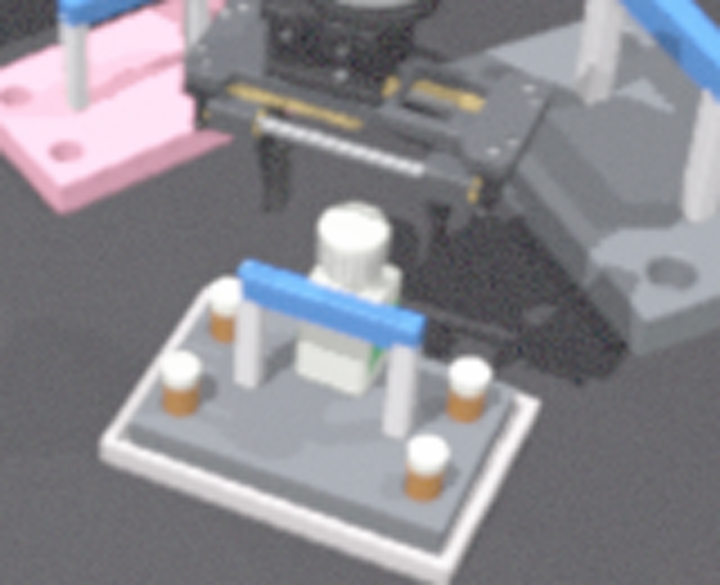

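```bash
python3 -m creep '[{"linear":[0,-0.002,0],"twist":[0,0,0],"fingers":-1},{"linear":[0,-0.002,0],"twist":[0,0,0],"fingers":0.2},{"linear":[0,-0.002,0],"twist":[0,0,0],"fingers":0.6},{"linear":[0,-0.002,0],"twist":[0,0,0],"fingers":1},{"linear":[0,-0.002,0],"twist":[0,0,0],"fingers":1},{"linear":[0,-0.002,0],"twist":[0,0,0],"fingers":1},{"linear":[0,-0.002,0],"twist":[0,0,0],"fingers":1},{"linear":[0,-0.002,0],"twist":[0,0,0],"fingers":1}]' 20; python3 - <<'E'
from h import *
delta([.4750,.2780,.126],28.4)
im,d,p=snap('scene','s4.png'); np.savez('s4.npz',im=im,d=d,K=p['K'],T=p['cam_to_world'])
im=im[100:230,240:400,::-1].astype(float)/255; cv2.imwrite('pics/s4g.png',cv2.resize((im**.5*255).astype(np.uint8),None,fx=4.5,fy=4.5,interpolation=cv2.INTER_CUBIC))
E
```

```text
time: 3.48
position: [0.4736, 0.2787, 0.1265]
tool_rot: [-0.393, 1.535, 0.393]
ft_force: [0.1, -0.5, -0.7]
grip_width: 0.551
pos [0.4736 0.2787 0.1265] t 3.4833 w 0.551 F [ 0.09 -0.54 -0.66] J7 -0.05
lin mm [ 0.5 -1.3  0.9] twist [ 0.31  0.01 -0.  ]
axes [[0.0, -0.48, 0.877], [0.0, 0.877, 0.48], [-1.0, 0.0, 0.0]]
```

View pics/s4g.png

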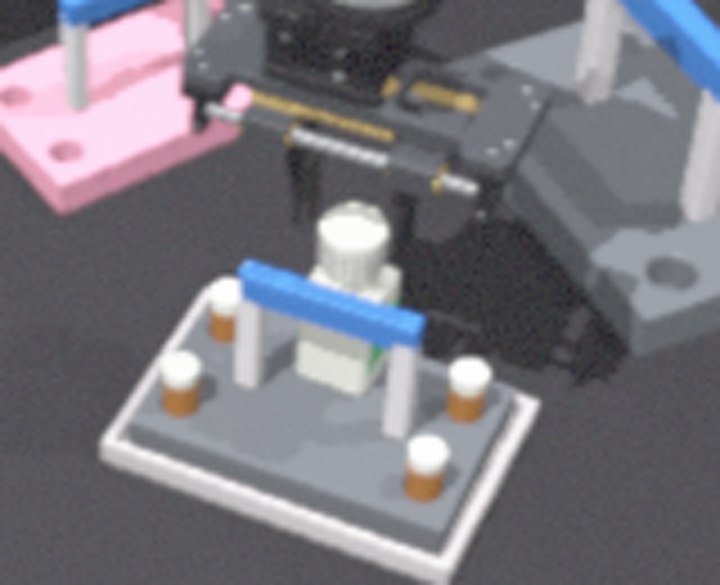

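```bash
python3 -m creep '[{"linear":[0,0,0],"twist":[0,0,0],"fingers":1},{"linear":[0,0,0],"twist":[0,0,0],"fingers":1},{"linear":[0,0,0],"twist":[0,0,0],"fingers":1},{"linear":[0,0,0],"twist":[0,0,0],"fingers":1}]' 20; python3 - <<'E'
from h import *
from cloud import cloud
delta([.4750,.2780,.126],28.4)
im,d,p=snap('scene','s5.png'); np.savez('s5.npz',im=im,d=d,K=p['K'],T=p['cam_to_world'])
im=im[100:230,240:400,::-1].astype(float)/255; cv2.imwrite('pics/s5g.png',cv2.resize((im**.5*255).astype(np.uint8),None,fx=4.5,fy=4.5,interpolation=cv2.INTER_CUBIC))
_,P=cloud('s5.npz'); s=readout.get_state(); M=R.from_rotvec(s['tool_rot']); Q=M.inv().apply((P-s['position']).reshape(-1,3)); Q=Q[np.isfinite(Q).all(1)]
for lo in np.arange(-.1,.05,.01):
    m=(Q[:,0]>lo)&(Q[:,0]<lo+.01)&(abs(Q[:,1])<.05)&(abs(Q[:,2])<.1); q=Q[m]; print(round(lo,2),len(q),np.round(np.percentile(q,[2,50,98],axis=0)[:,1:],3).tolist() if len(q) else '')
E
```

```text
time: 3.87
position: [0.4737, 0.2788, 0.1265]
tool_rot: [-0.393, 1.535, 0.393]
ft_force: [1.3, 0.6, 0.5]
grip_width: 0.408
pos [0.4737 0.2788 0.1265] t 3.8667 w 0.408 F [1.33 0.63 0.53] J7 -0.05
lin mm [ 0.5 -1.3  0.8] twist [ 0.31  0.02 -0.  ]
axes [[0.0, -0.48, 0.877], [0.0, 0.877, 0.48], [-1.0, 0.0, 0.0]]
-0.1 179 [[-0.041, -0.082], [-0.035, -0.004], [0.024, 0.086]]
-0.09 44 [[-0.038, -0.084], [-0.03, 0.006], [0.027, 0.087]]
-0.08 6 [[-0.011, -0.028], [-0.01, -0.024], [0.009, -0.022]]
-0.07 31 [[-0.015, -0.031], [-0.01, -0.022], [0.005, 0.031]]
-0.06 39 [[-0.015, -0.029], [-0.011, -0.017], [0.005, 0.03]]
-0.05 32 [[-0.014, -0.028], [-0.011, -0.019], [0.006, 0.03]]
-0.04 34 [[-0.015, -0.026], [-0.009, 0.001], [0.005, 0.027]]
-0.03 43 [[-0.015, -0.025], [-0.01, 0.002], [0.011, 0.027]]
-0.02 135 [[-0.02, -0.022], [-0.007, 0.0], [0.017, 0.026]]
-0.01 38 [[-0.022, -0.017], [-0.015, 0.003], [-0.006, 0.019]]
-0.0 243 [[-0.046, -0.049], [-0.037, 0.006], [-0.006, 0.056]]
0.01 137 [[-0.047, -0.048], [-0.043, 0.004], [-0.005, 0.057]]
0.02 126 [[-0.047, -0.052], [-0.041, 0.015], [0.016, 0.055]]
0.03 46 [[-0.047, -0.05], [-0.041, 0.023], [0.014, 0.057]]
0.04 48 [[-0.045, -0.051], [-0.041, 0.001], [0.015, 0.057]]
0.05 82 [[-0.046, -0.05], [-0.025, 0.005], [-0.017, 0.057]]
```

View pics/s5g.png

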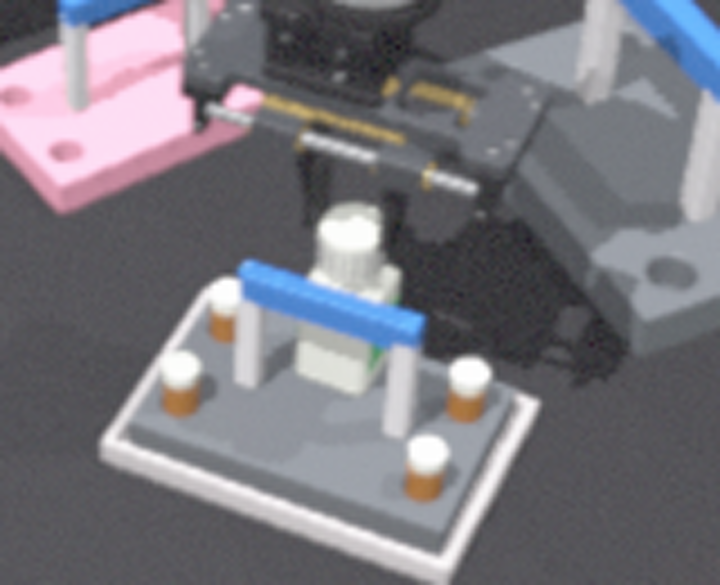

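```bash
python3 -m creep '[{"linear":[0,0,0],"twist":[0,0,0],"fingers":1},{"linear":[0,0,0],"twist":[0,0,0],"fingers":1}]' 20; python3 - <<'E'
from h import *
s=readout.get_state(); M=R.from_rotvec(s['tool_rot'])
im,d,p=snap('wrist','w5.png'); T=np.linalg.inv(p['cam_to_world'])
hw=s['grip_width']*.0435
g=((im[...,::-1]/255.)**.5*255).astype(np.uint8).copy()
for tx,col in ((.011,(0,0,255)),(-.014,(0,255,255))):
  for zz in (hw,hw+.015,-hw,-hw-.015):
   for yy in (-.0095,.0095):
    c=T[:3,:3]@(s['position']+M.apply([tx,yy,zz]))+T[:3,3]; r=np.hypot(*c[:2]); uv=c[:2]/r*np.arctan2(r,c[2])*p['K'][0,0]+p['K'][:2,2]
    cv2.circle(g,tuple(int(a) for a in uv),2,col,-1)
cv2.imwrite('pics/w5g.png',cv2.resize(g[150:340,130:430],None,fx=2.6,fy=2.6,interpolation=cv2.INTER_CUBIC))
E
```

```text
time: 4.08
position: [0.4737, 0.2787, 0.1265]
tool_rot: [-0.393, 1.535, 0.393]
ft_force: [0.0, -0.0, -0.5]
grip_width: 0.409
```

View pics/w5g.png

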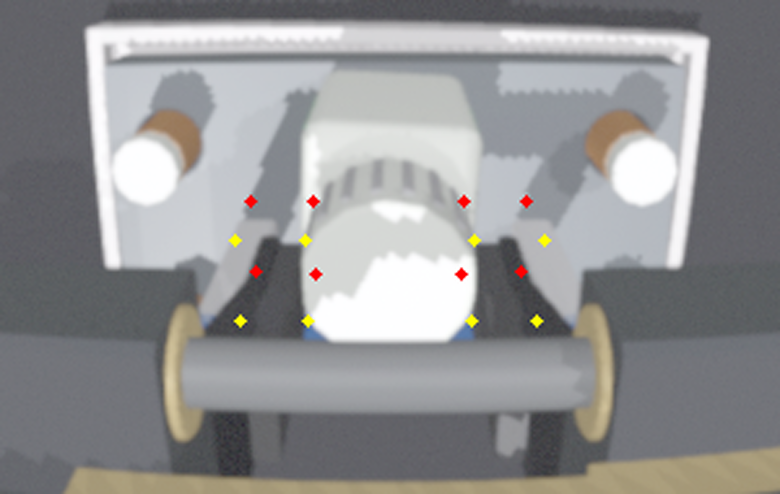

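The yellow dots (tips 14 mm behind the TCP) match the real fingertips, and the nominal red ones (11 mm ahead) don't. So the grip has only the top few mm of the cap. I'll open, go 17 mm lower and regrip.

```bash
python3 -m creep '[{"linear":[0,0,0],"twist":[0,0,0],"fingers":0},{"linear":[0,0,0],"twist":[0,0,0],"fingers":-0.5},{"linear":[0,0,0],"twist":[0,0,0],"fingers":-0.5},{"linear":[0,0,0],"twist":[0,0,0],"fingers":-0.5},{"linear":[0.004,-0.001,0],"twist":[0,0,0],"fingers":-0.5},{"linear":[0.009,-0.001,0],"twist":[0,0,0],"fingers":-0.5},{"linear":[0.014,-0.001,0],"twist":[0,0,0],"fingers":-0.5},{"linear":[0.017,-0.001,0],"twist":[0,0,0],"fingers":-0.5}]' 20;  python3 -m creep '[{"linear":[0,0,0],"twist":[0,0,0],"fingers":1},{"linear":[0,0,0],"twist":[0,0,0],"fingers":1},{"linear":[0,0,0],"twist":[0,0,0],"fingers":1},{"linear":[0,0,0],"twist":[0,0,0],"fingers":1},{"linear":[0,0,0],"twist":[0,0,0],"fingers":1},{"linear":[0,0,0],"twist":[0,0,0],"fingers":1},{"linear":[0,0,0],"twist":[0,0,0],"fingers":1},{"linear":[0,0,0],"twist":[0,0,0],"fingers":1}]' 20; python3 - <<'E'
from h import *
im,d,p=snap('wrist','w6.png')
g=((im[...,::-1]/255.)**.5*255).astype(np.uint8)
im,d,p=snap('scene','s6.png')
g2=((im[...,::-1]/255.)**.5*255).astype(np.uint8)
cv2.imwrite('pics/c6.png',np.hstack([cv2.resize(g[150:340,180:380],(400,380)),cv2.resize(g2[110:210,270:370],(380,380))]))
E
```

```text
time: 4.8
position: [0.4736, 0.2774, 0.1084]
tool_rot: [-0.393, 1.536, 0.392]
ft_force: [-0.1, 0.3, -0.9]
grip_width: 0.744
time: 5.47
position: [0.4744, 0.2779, 0.1097]
tool_rot: [-0.393, 1.534, 0.393]
ft_force: [0.8, 0.2, 1.1]
grip_width: 0.43
```

View pics/c6.png

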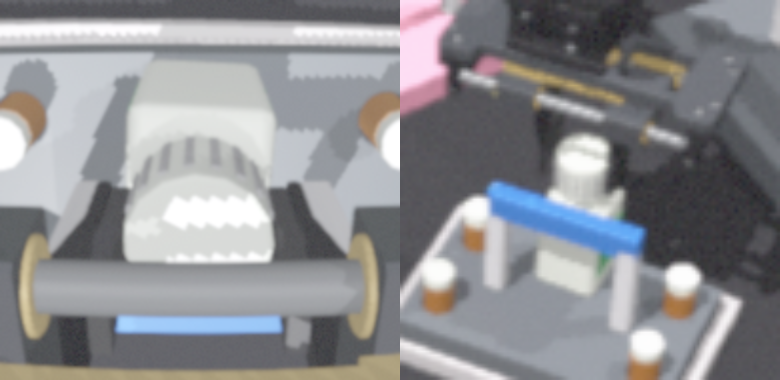

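```bash
python3 -m creep '[{"linear":[0,0,0],"twist":[0,0,0],"fingers":1},{"linear":[0,0,0],"twist":[0,0,0],"fingers":1},{"linear":[-0.003,0,0],"twist":[0,0,0],"fingers":1},{"linear":[-0.007,0,0],"twist":[0,0,0],"fingers":1},{"linear":[-0.012,0,0],"twist":[0,0,0],"fingers":1},{"linear":[-0.018,0,0],"twist":[0,0,0],"fingers":1},{"linear":[-0.022,0,0],"twist":[0,0,0],"fingers":1},{"linear":[-0.024,0,0],"twist":[0,0,0],"fingers":1}]' 25; python3 - <<'E'
from h import *
im,d,p=snap('scene','s7.png'); print(readout.get_state()['ft_force'],readout.get_state()['grip_width'])
g2=((im[...,::-1]/255.)**.6*255).astype(np.uint8)
cv2.imwrite('pics/s7g.png',cv2.resize(g2[90:230,240:400],None,fx=4,fy=4))
E
```

```text
time: 6.23
position: [0.4745, 0.278, 0.1345]
tool_rot: [-0.392, 1.534, 0.393]
ft_force: [0.2, -0.2, -3.2]
grip_width: 0.425
[ 0.03212427  0.28770546 -1.33383764] 0.42447265897046915
```

View pics/s7g.png

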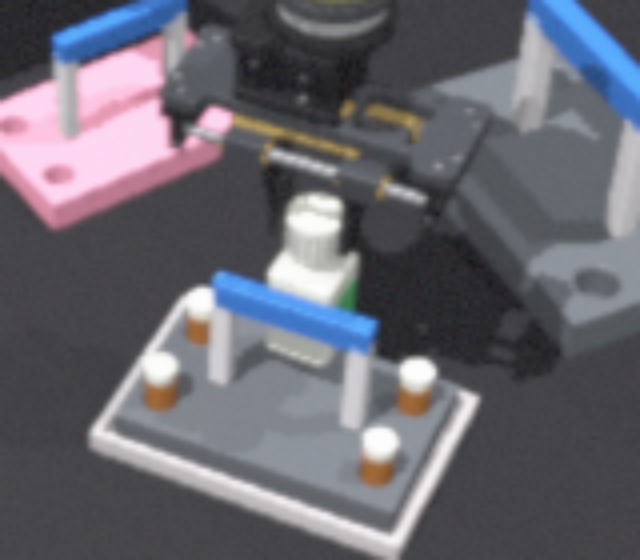

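```bash
python3 -m creep '[{"linear":[-0.006,0,0],"twist":[0,0,0],"fingers":1},{"linear":[-0.018,0,0],"twist":[0,0,0],"fingers":1},{"linear":[-0.035,0,0],"twist":[0,0,0],"fingers":1},{"linear":[-0.053,0,0],"twist":[0,0,0],"fingers":1},{"linear":[-0.072,0,0],"twist":[0,0,0],"fingers":1},{"linear":[-0.09,0,0],"twist":[0,0,0],"fingers":1},{"linear":[-0.102,0,0],"twist":[0,0,0],"fingers":1},{"linear":[-0.11,0,0],"twist":[0,0,0],"fingers":1}]' 25; python3 - <<'E'
from h import *
delta([.507,-.196,.2445],28.4)
E
```

```text
time: 6.95
position: [0.4748, 0.2781, 0.2459]
tool_rot: [-0.392, 1.532, 0.393]
ft_force: [0.3, -0.3, -3.2]
grip_width: 0.432
pos [0.4748 0.2781 0.2459] t 6.95 w 0.432 F [ 0.33 -0.26 -3.24] J7 -0.06
lin mm [   0.6 -431.4 -199.4] twist [ 0.3   0.17 -0.02]
axes [[0.002, -0.48, 0.877], [0.002, 0.877, 0.48], [-1.0, 0.0, 0.003]]
```

```bash
python3 -m creep '[{"linear":[0,-0.004,-0.002],"twist":[0,0,0],"fingers":1},{"linear":[0,-0.013,-0.006],"twist":[0,0,0],"fingers":1},{"linear":[0,-0.027,-0.012],"twist":[0,0,0],"fingers":1},{"linear":[0,-0.045,-0.021],"twist":[0,0,0],"fingers":1},{"linear":[0,-0.065,-0.03],"twist":[0,0,0],"fingers":1},{"linear":[0,-0.087,-0.04],"twist":[0,0,0],"fingers":1},{"linear":[0,-0.109,-0.05],"twist":[0,0,0],"fingers":1},{"linear":[0,-0.131,-0.06],"twist":[0,0,0],"fingers":1}]' 25; python3 -m creep '[{"linear":[0,-0.022,-0.01],"twist":[0,0,0],"fingers":1},{"linear":[0,-0.044,-0.02],"twist":[0,0,0],"fingers":1},{"linear":[0,-0.066,-0.03],"twist":[0,0,0],"fingers":1},{"linear":[0,-0.088,-0.04],"twist":[0,0,0],"fingers":1},{"linear":[0,-0.11,-0.051],"twist":[0,0,0],"fingers":1},{"linear":[0,-0.132,-0.061],"twist":[0,0,0],"fingers":1},{"linear":[0,-0.154,-0.071],"twist":[0,0,0],"fingers":1},{"linear":[0,-0.176,-0.081],"twist":[0,0,0],"fingers":1}]' 25; python3 - <<'E'
from h import *
delta([.507,-.196,.2445],28.4)
E
```

```text
time: 7.62
position: [0.4836, 0.1307, 0.2422]
tool_rot: [-0.392, 1.537, 0.391]
ft_force: [-0.8, -0.1, -2.3]
grip_width: 0.426
time: 8.28
position: [0.4962, -0.0622, 0.2423]
tool_rot: [-0.391, 1.537, 0.392]
ft_force: [1.3, 0.3, -2.2]
grip_width: 0.426
pos [ 0.4962 -0.0622  0.2423] t 8.2833 w 0.426 F [ 1.28  0.31 -2.24] J7 0.56
lin mm [  -2.3 -122.6  -54.6] twist [ 0.2  -0.11 -0.06]
axes [[-0.002, -0.479, 0.878], [-0.0, 0.878, 0.479], [-1.0, 0.001, -0.002]]
```

```bash
python3 -m creep '[{"linear":[0,-0.02,-0.009],"twist":[0,0,0],"fingers":1},{"linear":[0,-0.04,-0.018],"twist":[0,0,0],"fingers":1},{"linear":[0,-0.06,-0.027],"twist":[0,0,0],"fingers":1},{"linear":[0,-0.08,-0.035],"twist":[0,0,0],"fingers":1},{"linear":[0,-0.096,-0.042],"twist":[0,0,0],"fingers":1},{"linear":[0,-0.107,-0.048],"twist":[0,0,0],"fingers":1},{"linear":[0,-0.114,-0.051],"twist":[0,0,0],"fingers":1},{"linear":[0,-0.116,-0.052],"twist":[0,0,0],"fingers":1}]' 25; python3 - <<'E'
from h import *
delta([.507,-.196,.11],28.4)
im,d,p=snap('scene','s8.png'); np.savez('s8.npz',im=im,d=d,K=p['K'],T=p['cam_to_world'])
from cloud import cloud
im,P=cloud('s8.npz')
x,y,z=P[...,0],P[...,1],P[...,2]; m=(abs(x-.507)<.06)&(abs(y+.196)<.06)&(z>.1)&(z<.29)&(im.min(-1)>110)
print(m.sum(),[ (round(lo,3),int((m&(z>lo)&(z<lo+.01)).sum()),np.round(np.nanmean(P[m&(z>lo)&(z<lo+.01)],0),3)) for lo in np.arange(.13,.28,.01)])
E
```

```text
time: 8.95
position: [0.5064, -0.1886, 0.2426]
tool_rot: [-0.39, 1.537, 0.39]
ft_force: [0.5, 1.2, -2.6]
grip_width: 0.427
pos [ 0.5064 -0.1886  0.2426] t 8.95 w 0.427 F [ 0.48  1.17 -2.55] J7 0.85
lin mm [132.6  -6.8  -2.8] twist [ 0.08 -0.09 -0.03]
axes [[-0.002, -0.477, 0.879], [-0.0, 0.879, 0.477], [-1.0, 0.0, -0.002]]
731 [(np.float64(0.13), 0, array([nan, nan, nan])), (np.float64(0.14), 0, array([nan, nan, nan])), (np.float64(0.15), 0, array([nan, nan, nan])), (np.float64(0.16), 29, array([ 0.523, -0.195,  0.168])), (np.float64(0.17), 50, array([ 0.522, -0.202,  0.175])), (np.float64(0.18), 51, array([ 0.519, -0.206,  0.185])), (np.float64(0.19), 42, array([ 0.52 , -0.205,  0.195])), (np.float64(0.2), 47, array([ 0.52 , -0.206,  0.205])), (np.float64(0.21), 50, array([ 0.521, -0.2  ,  0.215])), (np.float64(0.22), 96, array([ 0.521, -0.194,  0.226])), (np.float64(0.23), 173, array([ 0.519, -0.192,  0.234])), (np.float64(0.24), 21, array([ 0.518, -0.197,  0.244])), (np.float64(0.25), 33, array([ 0.519, -0.199,  0.254])), (np.float64(0.26), 39, array([ 0.52 , -0.198,  0.265])), (np.float64(0.27), 97, array([ 0.514, -0.197,  0.275])), (np.float64(0.28), 3, array([ 0.531, -0.188,  0.286]))]<stdin>:7: RuntimeWarning: Mean of empty slice
```

View pics/s8.png

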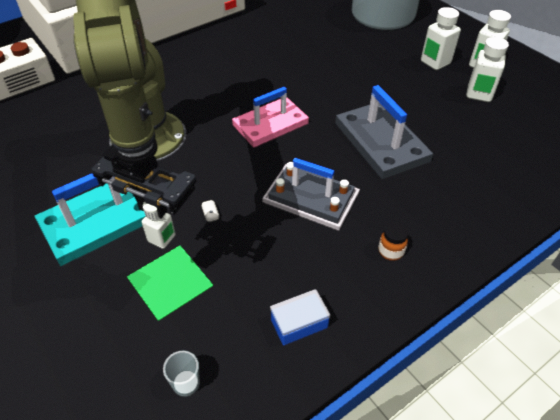

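The bottle hangs upright over the near side of the mat, at px (158,228). Lowering it now.

```bash
python3 -m creep '[{"linear":[0.008,-0.003,-0.001],"twist":[0,0,0],"fingers":1},{"linear":[0.025,-0.006,-0.003],"twist":[0,0,0],"fingers":1},{"linear":[0.046,-0.006,-0.003],"twist":[0,0,0],"fingers":1},{"linear":[0.068,-0.006,-0.003],"twist":[0,0,0],"fingers":1},{"linear":[0.09,-0.006,-0.003],"twist":[0,0,0],"fingers":1},{"linear":[0.112,-0.006,-0.003],"twist":[0,0,0],"fingers":1},{"linear":[0.13,-0.006,-0.003],"twist":[0,0,0],"fingers":1},{"linear":[0.142,-0.006,-0.003],"twist":[0,0,0],"fingers":1}]' 25; python3 -m creep '[{"linear":[0.003,0,0],"twist":[0,0,0],"fingers":1},{"linear":[0.006,0,0],"twist":[0,0,0],"fingers":1},{"linear":[0.008,0,0],"twist":[0,0,0],"fingers":1},{"linear":[0.01,0,0],"twist":[0,0,0],"fingers":1},{"linear":[0.011,0,0],"twist":[0,0,0],"fingers":1},{"linear":[0.011,0,0],"twist":[0,0,0],"fingers":1}]' 25
python3 - <<'E'
from h import *
delta([.507,-.196,.0847],28.4)
im,d,p=snap('scene','s9.png'); g2=((im[...,::-1]/255.)**.6*255).astype(np.uint8)
cv2.imwrite('pics/s9g.png',cv2.resize(g2[200:330,100:260],None,fx=4,fy=4))
E
```

```text
time: 9.67
position: [0.5069, -0.1909, 0.0987]
tool_rot: [-0.393, 1.537, 0.396]
ft_force: [-0.5, 0.4, -4.0]
grip_width: 0.428
time: 10.17
position: [0.5086, -0.1927, 0.0909]
tool_rot: [-0.393, 1.534, 0.393]
ft_force: [0.3, -0.6, -2.2]
grip_width: 0.429
pos [ 0.5086 -0.1927  0.0909] t 10.1667 w 0.429 F [ 0.29 -0.63 -2.22] J7 0.94
lin mm [ 6.2 -2.1 -3. ] twist [0.31 0.05 0.03]
axes [[0.001, -0.48, 0.877], [0.0, 0.877, 0.48], [-1.0, -0.0, 0.001]]
```

View pics/s9g.png

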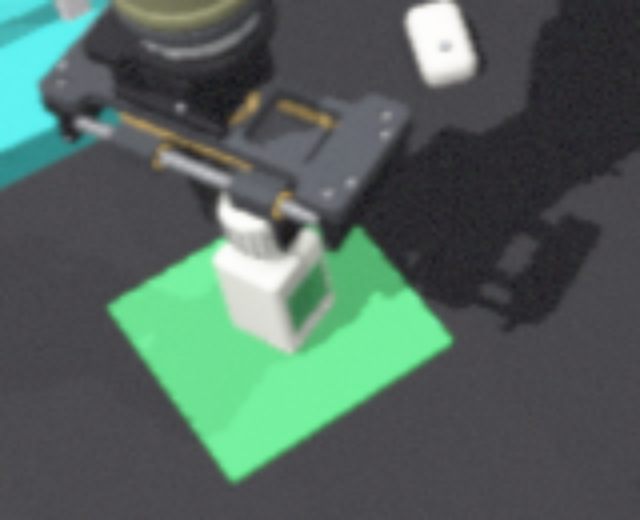

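```bash
python3 -m creep '[{"linear":[0.001,0,0],"twist":[0,0,0],"fingers":1},{"linear":[0.002,0,0],"twist":[0,0,0],"fingers":1},{"linear":[0.003,0,0],"twist":[0,0,0],"fingers":1},{"linear":[0.004,0,0],"twist":[0,0,0],"fingers":1},{"linear":[0.004,0,0],"twist":[0,0,0],"fingers":1}]'; python3 -m creep '[{"linear":[0.0005,0,0],"twist":[0,0,0],"fingers":1},{"linear":[0.001,0,0],"twist":[0,0,0],"fingers":1},{"linear":[0.001,0,0],"twist":[0,0,0],"fingers":1}]';python3 -m creep '[{"linear":[0.0005,0,0],"twist":[0,0,0],"fingers":1},{"linear":[0.001,0,0],"twist":[0,0,0],"fingers":1},{"linear":[0.001,0,0],"twist":[0,0,0],"fingers":1}]'
```

```text
time: 10.63
position: [0.5081, -0.1926, 0.0862]
tool_rot: [-0.393, 1.535, 0.393]
ft_force: [-0.6, 1.0, -2.9]
grip_width: 0.429
time: 10.88
position: [0.5082, -0.1926, 0.0854]
tool_rot: [-0.393, 1.535, 0.393]
ft_force: [0.6, 0.1, -3.2]
grip_width: 0.427
time: 11.13
position: [0.5084, -0.1927, 0.0847]
tool_rot: [-0.393, 1.534, 0.393]
ft_force: [-0.2, 0.5, -0.7]
grip_width: 0.428
```

```bash
python3 -m creep '[{"linear":[0.0005,0,0],"twist":[0,0,0],"fingers":1},{"linear":[0.001,0,0],"twist":[0,0,0],"fingers":1},{"linear":[0.001,0,0],"twist":[0,0,0],"fingers":1}]'; python3 - <<'E'
from h import *
im,d,p=snap('scene','s10.png'); print([np.round(readout.get_state()['ft_force'],1)]); g2=((im[...,::-1]/255.)**.6*255).astype(np.uint8)
cv2.imwrite('pics/s10g.png',cv2.resize(g2[200:330,100:260],None,fx=4,fy=4))
E
```

```text
time: 11.38
position: [0.5087, -0.1928, 0.0847]
tool_rot: [-0.393, 1.534, 0.393]
ft_force: [-2.7, 0.9, 5.8]
grip_width: 0.426
[array([-1.9,  0.5,  7. ])]
```

View pics/s10g.png

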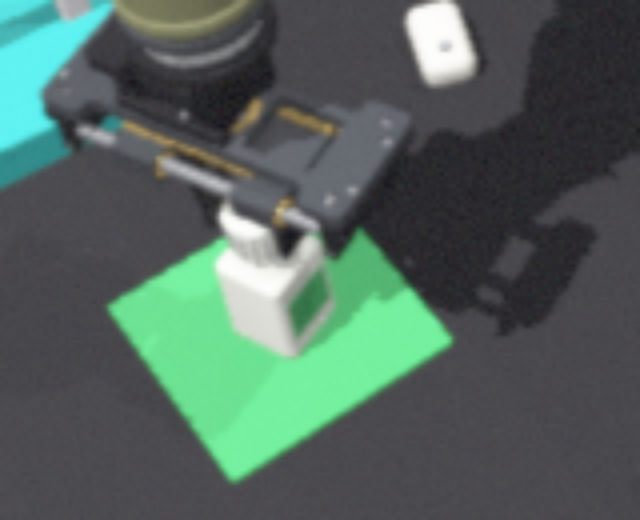

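The force has gone to +7 N, so the bottle is standing on the mat. Opening in steps, then retreating upwards.

```bash
python3 -m creep '[{"linear":[-0.0005,0,0],"twist":[0,0,0],"fingers":0},{"linear":[-0.0005,0,0],"twist":[0,0,0],"fingers":-0.1},{"linear":[-0.0005,0,0],"twist":[0,0,0],"fingers":-0.3},{"linear":[-0.0005,0,0],"twist":[0,0,0],"fingers":-0.5},{"linear":[-0.0005,0,0],"twist":[0,0,0],"fingers":-0.7},{"linear":[-0.0005,0,0],"twist":[0,0,0],"fingers":-0.7},{"linear":[-0.0005,0,0],"twist":[0,0,0],"fingers":-0.7}]';  python3 -m creep '[{"linear":[-0.006,0,0],"twist":[0,0,0],"fingers":-0.7},{"linear":[-0.018,0,0],"twist":[0,0,0],"fingers":-0.7},{"linear":[-0.035,0,0],"twist":[0,0,0],"fingers":-0.7},{"linear":[-0.057,0,0],"twist":[0,0,0],"fingers":-0.7},{"linear":[-0.08,0,0],"twist":[0,0,0],"fingers":-0.7},{"linear":[-0.1,0,0],"twist":[0,0,0],"fingers":-0.7},{"linear":[-0.115,0,0],"twist":[0,0,0],"fingers":-0.7},{"linear":[-0.122,0,0],"twist":[0,0,0],"fingers":-0.7}]'; python3 - <<'E'
from h import *
delta([.4925,.2465,.2065],28.4)
im,d,p=snap('scene','s11.png'); np.savez('s11.npz',im=im,d=d,K=p['K'],T=p['cam_to_world'])
E
```

```text
time: 12.02
position: [0.5082, -0.1926, 0.0839]
tool_rot: [-0.393, 1.535, 0.393]
ft_force: [0.5, -0.6, -0.8]
grip_width: 0.815
time: 12.68
position: [0.5096, -0.1934, 0.2096]
tool_rot: [-0.394, 1.53, 0.391]
ft_force: [0.4, -0.6, -0.0]
grip_width: 0.851
pos [ 0.5096 -0.1934  0.2096] t 12.6833 w 0.851 F [ 0.45 -0.64 -0.02] J7 0.88
lin mm [  2.8 394.1 196.2] twist [0.29 0.24 0.16]
axes [[0.005, -0.48, 0.877], [-0.001, 0.877, 0.48], [-1.0, -0.003, 0.004]]
```

View pics/s11.png

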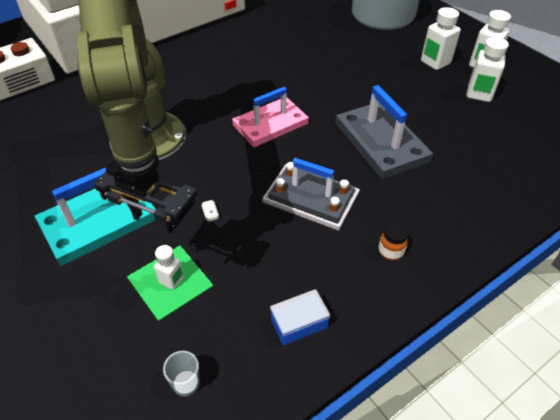

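The bottle stands upright on the mat at px (168,270), released. Next is the handle, with the jaws turned 90° across it.

```bash
python3 -m creep '[{"linear":[0,0.006,0.003],"twist":[-2,0,0],"fingers":-0.7},{"linear":[0,0.02,0.01],"twist":[-6,0,0],"fingers":-0.7},{"linear":[0,0.042,0.021],"twist":[-11,0,0],"fingers":-0.7},{"linear":[0,0.066,0.033],"twist":[-16,0,0],"fingers":-0.7},{"linear":[0,0.09,0.045],"twist":[-21,0,0],"fingers":-0.7},{"linear":[0,0.114,0.057],"twist":[-26,0,0],"fingers":-0.7},{"linear":[0,0.138,0.069],"twist":[-31,0,0],"fingers":-0.7},{"linear":[0,0.162,0.081],"twist":[-36,0,0],"fingers":-0.7}]';  python3 - <<'E'
from h import *
delta([.4925,.2465,.2065],118.4)
E
```

```text
time: 13.4
position: [0.5002, -0.0098, 0.2047]
tool_rot: [-0.882, 1.386, 0.884]
ft_force: [0.2, 0.0, -0.0]
grip_width: 0.853
pos [ 0.5002 -0.0098  0.2047] t 13.4 w 0.853 F [ 0.17  0.04 -0.01] J7 1.1
lin mm [ -1.8 115.  229.2] twist [-53.32  -0.    -0.13]
axes [[-0.002, -0.907, 0.421], [-0.0, 0.421, 0.907], [-1.0, 0.002, -0.001]]
```

```bash
python3 -m creep '[{"linear":[0,0.012,0.024],"twist":[-5,0,0],"fingers":-0.7},{"linear":[0,0.024,0.048],"twist":[-11,0,0],"fingers":-0.7},{"linear":[0,0.036,0.072],"twist":[-17,0,0],"fingers":-0.7},{"linear":[0,0.048,0.096],"twist":[-23,0,0],"fingers":-0.7},{"linear":[0,0.059,0.118],"twist":[-29,0,0],"fingers":-0.7},{"linear":[0,0.069,0.138],"twist":[-35,0,0],"fingers":-0.7},{"linear":[0,0.079,0.157],"twist":[-41,0,0],"fingers":-0.7},{"linear":[0,0.085,0.17],"twist":[-46,0,0],"fingers":-0.7}]';  python3 - <<'E'
from h import *
delta([.4925,.2465,.2065],118.4)
E
```

```text
time: 14.07
position: [0.4954, 0.1813, 0.2044]
tool_rot: [-1.476, 1.012, 1.479]
ft_force: [0.2, -0.3, -0.1]
grip_width: 0.851
pos [0.4954 0.1813 0.2044] t 14.0667 w 0.851 F [ 0.16 -0.31 -0.08] J7 1.56
lin mm [ -2.1 -20.9  61.8] twist [-7.13  0.04 -0.15]
axes [[-0.003, -0.932, -0.363], [-0.0, -0.363, 0.932], [-1.0, 0.003, 0.001]]
```

```bash
python3 -m creep '[{"linear":[0,-0.006,0.018],"twist":[-2,0,0],"fingers":-0.7},{"linear":[0,-0.012,0.036],"twist":[-4,0,0],"fingers":-0.7},{"linear":[0,-0.016,0.048],"twist":[-5,0,0],"fingers":-0.7},{"linear":[0,-0.018,0.053],"twist":[-6,0,0],"fingers":-0.7},{"linear":[0,-0.018,0.054],"twist":[-6,0,0],"fingers":-0.7},{"linear":[0,-0.018,0.054],"twist":[-6,0,0],"fingers":-0.7}]';  python3 - <<'E'
from h import *
delta([.4925,.2465,.2065],118.4)
im,d,p=snap('wrist','w12.png'); np.savez('w12.npz',im=im,d=d,K=p['K'],T=p['cam_to_world'])
im,d,p=snap('scene','s12.png'); np.savez('s12.npz',im=im,d=d,K=p['K'],T=p['cam_to_world'])
E
```

```text
time: 14.57
position: [0.495, 0.2348, 0.2058]
tool_rot: [-1.544, 0.953, 1.543]
ft_force: [0.6, -0.3, -1.0]
grip_width: 0.848
pos [0.495  0.2348 0.2058] t 14.5667 w 0.848 F [ 0.58 -0.28 -1.04] J7 1.57
lin mm [-0.7 -3.  11.6] twist [-1.73 -0.04 -0.03]
axes [[-0.0, -0.894, -0.449], [-0.001, -0.449, 0.894], [-1.0, 0.001, -0.001]]
```

View pics/w12.png

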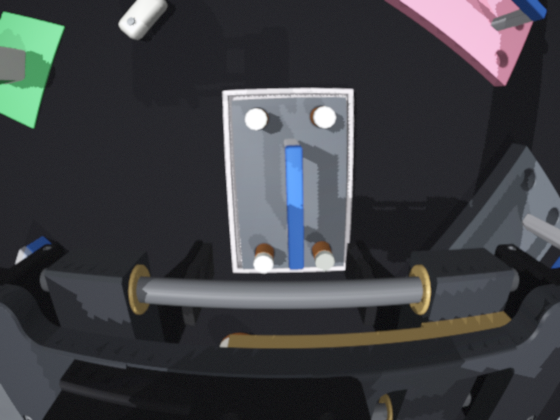

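View pics/s12.png

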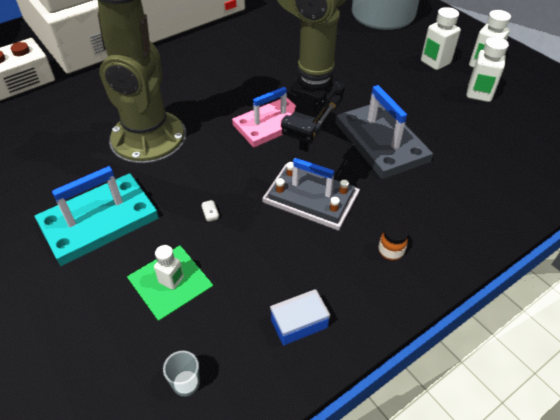

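```bash
cat > wr.py <<'E'
from h import *
def wrist_tool(f):
    z=np.load(f);im,d,K,T=z['im'].astype(int),z['d'],z['K'],z['T']
    v,u=np.mgrid[:420,:560]; dx,dy=u-K[0,2],v-K[1,2]; r=np.hypot(dx,dy)
    s=np.tan(r/K[0,0])/np.maximum(r,1e-6)
    P=np.stack([dx*s*d,dy*s*d,d],-1)@T[:3,:3].T+T[:3,3]; P[d==0]=np.nan
    st=readout.get_state(); M=R.from_rotvec(st['tool_rot']); Q=M.inv().apply((P-st['position']).reshape(-1,3)).reshape(P.shape)
    return im,P,Q
E
python3 - <<'E'
from wr import *
from cloud import cloud
im,P,Q=wrist_tool('w12.npz'); v,u=np.mgrid[:420,:560]
m=(im[...,2]>110)&(im[...,0]<90)&(u>270)&(u<320)&(v>130)&(v<272)&(P[...,2]>.117)&(P[...,2]<.13)
for nm,A in (('W',P[m]),('T',Q[m])):
    ax=(0,1) if nm=='W' else (1,2)
    print(nm,m.sum(),cv2.minAreaRect((A[:,ax]*1000).astype(np.float32)),np.median(A,0))
im,P=cloud('s12.npz'); x,y,z=P[...,0],P[...,1],P[...,2]
m=(abs(x-.5)<.1)&(abs(y-.25)<.1)&(im[...,2]>110)&(im[...,0]<90)&(z>.118)&(z<.13)
print('scene',m.sum(),cv2.minAreaRect((P[m][:,:2]*1000).astype(np.float32)),np.median(P[m],0))
E
```

```text
W 1270 ((490.95880126953125, 247.614013671875), (108.05135345458984, 13.617056846618652), 28.496952056884766) [0.50361271 0.25431126 0.1223331 ]
T 1270 ((-2.20428466796875, 14.275362014770508), (13.618207931518555, 108.05113220214844), 88.08367156982422) [ 0.08368887 -0.01664128  0.01511151]
scene 176 ((494.2853698730469, 246.59852600097656), (111.08914184570312, 19.374210357666016), 29.83031463623047) [0.49735451 0.24816221 0.12085478]
```

```bash
python3 -m creep '[{"linear":[0,-0.001,0.006],"twist":[-1,0,0],"fingers":-0.7},{"linear":[0.006,-0.002,0.012],"twist":[-1.8,0,0],"fingers":-0.7},{"linear":[0.018,-0.002,0.013],"twist":[-1.8,0,0],"fingers":-0.7},{"linear":[0.035,-0.002,0.013],"twist":[-1.8,0,0],"fingers":-0.7},{"linear":[0.052,-0.002,0.013],"twist":[-1.8,0,0],"fingers":-0.7},{"linear":[0.068,-0.002,0.013],"twist":[-1.8,0,0],"fingers":-0.7},{"linear":[0.082,-0.002,0.013],"twist":[-1.8,0,0],"fingers":-0.7},{"linear":[0.09,-0.002,0.013],"twist":[-1.8,0,0],"fingers":-0.7}]'; python3 -m creep '[{"linear":[0.008,0,0],"twist":[0,0,0],"fingers":-0.7},{"linear":[0.016,0,0],"twist":[0,0,0],"fingers":-0.7},{"linear":[0.024,0,0],"twist":[0,0,0],"fingers":-0.7},{"linear":[0.03,0,0],"twist":[0,0,0],"fingers":-0.7},{"linear":[0.034,0,0],"twist":[0,0,0],"fingers":-0.7},{"linear":[0.037,0,0],"twist":[0,0,0],"fingers":-0.7},{"linear":[0.037,0,0],"twist":[0,0,0],"fingers":-0.7}]'; python3 - <<'E'
from h import *
delta([.4915,.247,.079],118.45)
for n in ('wrist','scene'):
    im,d,p=snap(n,n+'13.png'); np.savez(n+'13.npz',im=im,d=d,K=p['K'],T=p['cam_to_world'])
a=cv2.imread('pics/wrist13.png'); b=cv2.imread('pics/scene13.png')
g=lambda i:((i/255.)**.5*255).astype(np.uint8)
cv2.imwrite('pics/c13.png',np.hstack([cv2.resize(g(a[100:340,170:410]),(400,400)),cv2.resize(g(b[110:230,250:370]),(400,400))]))
E
```

```text
time: 15.33
position: [0.4893, 0.2471, 0.113]
tool_rot: [-1.565, 0.935, 1.568]
ft_force: [-0.9, -0.3, -0.1]
grip_width: 0.845
time: 15.92
position: [0.4907, 0.2477, 0.0785]
tool_rot: [-1.565, 0.932, 1.566]
ft_force: [-0.1, 0.4, 0.5]
grip_width: 0.847
pos [0.4907 0.2477 0.0785] t 15.9167 w 0.847 F [-0.11  0.44  0.49] J7 1.6
lin mm [-0.5 -0.4 -0.9] twist [ 0.06 -0.   -0.03]
axes [[-0.0, -0.879, -0.477], [-0.0, -0.477, 0.879], [-1.0, 0.001, -0.0]]
```

View pics/c13.png

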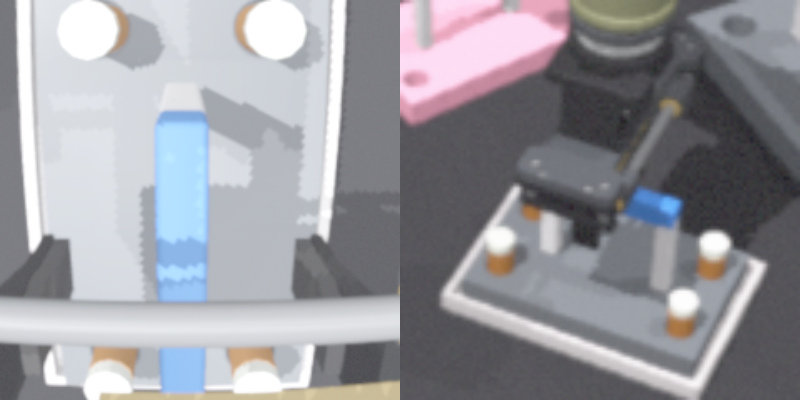

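```bash
python3 - <<'E'
from h import *
from cloud import cloud
im,P=cloud('scene13.npz'); s=readout.get_state(); M=R.from_rotvec(s['tool_rot']); Q=M.inv().apply((P-s['position']).reshape(-1,3)); c=im.reshape(-1,3)
for lo in np.arange(-.09,.03,.01):
    m=(Q[:,0]>lo)&(Q[:,0]<lo+.01)&(abs(Q[:,1])<.035)&(abs(Q[:,2])<.07)&(c.max(1)<70); q=Q[m]; print(round(lo,2),len(q),np.round(np.percentile(q,[2,50,98],axis=0)[:,1:],3).tolist() if len(q) else '')
b=(c[:,2]>110)&(c[:,0]<90)&(P.reshape(-1,3)[:,2]>.095)&(abs(Q[:,1])<.08)&(abs(Q[:,2])<.03); print(np.round(np.percentile(Q[b],[2,50,98],axis=0),4))
E
```

```text
-0.09 5 [[-0.035, -0.061], [-0.032, 0.041], [-0.016, 0.044]]
-0.08 2 [[-0.013, 0.042], [-0.012, 0.043], [-0.011, 0.043]]
-0.07 9 [[-0.012, 0.037], [-0.01, 0.042], [-0.007, 0.05]]
-0.06 7 [[-0.009, 0.033], [-0.008, 0.036], [-0.006, 0.042]]
-0.05 6 [[-0.007, -0.042], [-0.003, 0.034], [-0.001, 0.038]]
-0.04 29 [[-0.021, -0.05], [-0.002, -0.047], [0.01, 0.041]]
-0.03 30 [[-0.014, -0.05], [-0.005, -0.046], [0.01, 0.044]]
-0.02 14 [[-0.011, -0.048], [-0.0, -0.045], [0.01, 0.043]]
-0.01 0 
-0.0 0 
0.01 0 
0.02 0 
[[-0.0452 -0.0573 -0.0106]
 [-0.0413 -0.045  -0.0048]
 [-0.027  -0.0241  0.0052]]
```

The handle is centred between the fingers, and the tips are about 9 mm below the bar's underside. Closing at 40 N.

```bash
python3 -m creep '[{"linear":[0,0,0],"twist":[0,0,0],"fingers":-0.2},{"linear":[0,0,0],"twist":[0,0,0],"fingers":0.3},{"linear":[0,0,0],"twist":[0,0,0],"fingers":0.6},{"linear":[0,0,0],"twist":[0,0,0],"fingers":1},{"linear":[0,0,0],"twist":[0,0,0],"fingers":1},{"linear":[0,0,0],"twist":[0,0,0],"fingers":1},{"linear":[0,0,0],"twist":[0,0,0],"fingers":1},{"linear":[0,0,0],"twist":[0,0,0],"fingers":1}]' 20; python3 -m creep '[{"linear":[0,0,0],"twist":[0,0,0],"fingers":1},{"linear":[0,0,0],"twist":[0,0,0],"fingers":1},{"linear":[0,0,0],"twist":[0,0,0],"fingers":1},{"linear":[0,0,0],"twist":[0,0,0],"fingers":1},{"linear":[0,0,0],"twist":[0,0,0],"fingers":1},{"linear":[0,0,0],"twist":[0,0,0],"fingers":1},{"linear":[0,0,0],"twist":[0,0,0],"fingers":1},{"linear":[0,0,0],"twist":[0,0,0],"fingers":1}]' 40
```

```text
time: 16.68
position: [0.4909, 0.2477, 0.079]
tool_rot: [-1.566, 0.931, 1.565]
ft_force: [0.0, -1.4, -0.1]
grip_width: 0.328
time: 17.35
position: [0.4909, 0.2477, 0.079]
tool_rot: [-1.566, 0.931, 1.565]
ft_force: [-0.2, -0.3, -0.7]
grip_width: 0.155
```

```bash
python3 -m creep '[{"linear":[0,0,0],"twist":[0,0,0],"fingers":1},{"linear":[0,0,0],"twist":[0,0,0],"fingers":1},{"linear":[-0.001,0,0],"twist":[0,0,0],"fingers":1},{"linear":[-0.003,0,0],"twist":[0,0,0],"fingers":1},{"linear":[-0.006,0,0],"twist":[0,0,0],"fingers":1},{"linear":[-0.009,0,0],"twist":[0,0,0],"fingers":1},{"linear":[-0.011,0,0],"twist":[0,0,0],"fingers":1},{"linear":[-0.012,0,0],"twist":[0,0,0],"fingers":1}]' 40; python3 - <<'E'
from h import *
delta([.4915,.247,.079],118.45)
for n in ('wrist','scene'):
    im,d,p=snap(n,n+'14.png'); np.savez(n+'14.npz',im=im,d=d,K=p['K'],T=p['cam_to_world'])
a=cv2.imread('pics/wrist14.png'); b=cv2.imread('pics/scene14.png')
g=lambda i:((i/255.)**.5*255).astype(np.uint8)
cv2.imwrite('pics/c14.png',np.hstack([cv2.resize(g(a[100:340,170:410]),(400,400)),cv2.resize(g(b[110:230,250:370]),(400,400))]))
E
```

```text
time: 18.02
position: [0.4911, 0.2478, 0.0913]
tool_rot: [-1.566, 0.931, 1.565]
ft_force: [-0.3, 0.0, -4.9]
grip_width: 0.154
pos [0.4911 0.2478 0.0913] t 18.0167 w 0.154 F [-0.28  0.02 -4.88] J7 1.6
lin mm [12.3  0.  -0.9] twist [0.06 0.   0.03]
axes [[0.0, -0.879, -0.477], [0.0, -0.477, 0.879], [-1.0, -0.0, 0.0]]
```

View pics/c14.png

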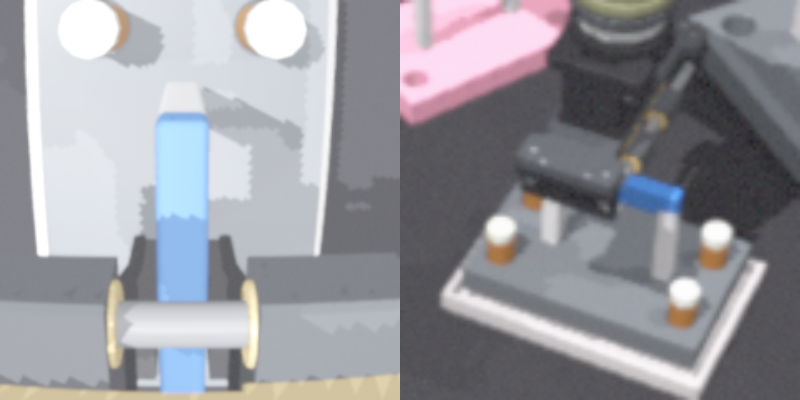

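The carrier is lifting level with 4.9 N of load. Raising about 90 mm more, smoothly.

```bash
python3 -m creep '[{"linear":[-0.003,0,0],"twist":[0,0,0],"fingers":1},{"linear":[-0.008,0,0],"twist":[0,0,0],"fingers":1},{"linear":[-0.014,0,0],"twist":[0,0,0],"fingers":1},{"linear":[-0.021,0,0],"twist":[0,0,0],"fingers":1},{"linear":[-0.028,0,0],"twist":[0,0,0],"fingers":1},{"linear":[-0.035,0,0],"twist":[0,0,0],"fingers":1},{"linear":[-0.042,0,0],"twist":[0,0,0],"fingers":1},{"linear":[-0.049,0,0],"twist":[0,0,0],"fingers":1}]' 40; python3 -m creep '[{"linear":[-0.007,0,0],"twist":[0,0,0],"fingers":1},{"linear":[-0.014,0,0],"twist":[0,0,0],"fingers":1},{"linear":[-0.021,0,0],"twist":[0,0,0],"fingers":1},{"linear":[-0.028,0,0],"twist":[0,0,0],"fingers":1},{"linear":[-0.033,0,0],"twist":[0,0,0],"fingers":1},{"linear":[-0.037,0,0],"twist":[0,0,0],"fingers":1},{"linear":[-0.039,0,0],"twist":[0,0,0],"fingers":1},{"linear":[-0.04,0,0],"twist":[0,0,0],"fingers":1}]' 40; python3 -m creep '[{"linear":[0,0,0],"twist":[0,0,0],"fingers":1},{"linear":[0,0,0],"twist":[0,0,0],"fingers":1},{"linear":[0,0,0],"twist":[0,0,0],"fingers":1},{"linear":[0,0,0],"twist":[0,0,0],"fingers":1},{"linear":[0,0,0],"twist":[0,0,0],"fingers":1},{"linear":[0,0,0],"twist":[0,0,0],"fingers":1},{"linear":[0,0,0],"twist":[0,0,0],"fingers":1},{"linear":[0,0,0],"twist":[0,0,0],"fingers":1}]' 40;python3 - <<'E'
from h import *
from cloud import cloud
delta([.4915,.247,.079],118.45)
for n in ('top','scene'):
    im,d,p=snap(n,n+'15.png'); np.savez(n+'15.npz',im=im,d=d,K=p['K'],T=p['cam_to_world'])
    im,P=cloud(n+'15.npz'); x,y,z=P[...,0],P[...,1],P[...,2]
    m=(abs(x-.5)<.13)&(abs(y-.25)<.13)&(z>.115)&(z<.14)&(im.max(-1)-im.min(-1)<40)&(im.max(-1)<150)
    A=np.c_[P[m][:,:2],np.ones(m.sum())]; f=np.linalg.lstsq(A,P[m][:,2],rcond=None)[0]; print(n,m.sum(),'slope',f[:2],'z at ctr',f@[.491,.247,1])
    b=(abs(x-.507)<.06)&(abs(y+.194)<.06)&(im.min(-1)>100)&(z>.1)&(z<.14); print('cap',b.sum(),np.round(np.nanmean(P[b],0),3))
E
```

```text
time: 18.78
position: [0.4911, 0.2478, 0.141]
tool_rot: [-1.566, 0.931, 1.565]
ft_force: [-0.1, 0.6, -5.6]
grip_width: 0.158
time: 19.45
position: [0.491, 0.2478, 0.1803]
tool_rot: [-1.566, 0.931, 1.565]
ft_force: [0.3, 0.6, -4.9]
grip_width: 0.158
time: 20.12
position: [0.4909, 0.2478, 0.18]
tool_rot: [-1.566, 0.931, 1.565]
ft_force: [-0.6, 0.7, -4.0]
grip_width: 0.158
pos [0.4909 0.2478 0.18  ] t 20.1167 w 0.158 F [-0.59  0.65 -3.99] J7 1.58
lin mm [ 1.01e+02 -1.00e-01 -9.00e-01] twist [0.06 0.   0.  ]
axes [[0.0, -0.879, -0.477], [0.0, -0.477, 0.879], [-1.0, -0.0, 0.0]]
top 17 slope [-0.01546273  0.0315091 ] z at ctr 0.13022131868038342
cap 159 [ 0.505 -0.191  0.117]
scene 2323 slope [-0.01632729  0.01966601] z at ctr 0.12862254065458698
cap 257 [ 0.513 -0.193  0.116]
```

View pics/scene15.png

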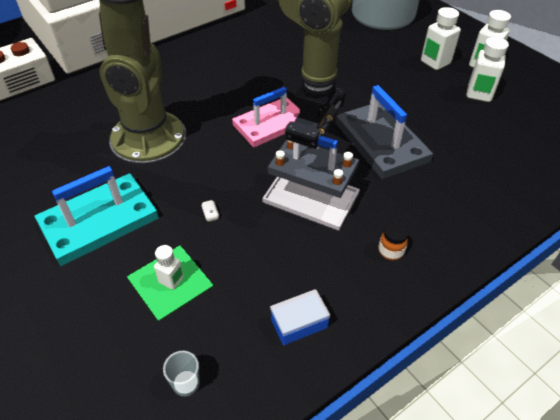

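The carrier is level above the dock at px (313,165) with four vials in place, raised 100 mm. The bottle is upright on the mat. Holding for over 3 s, then checking.

```bash
python3 -m creep '[{"linear":[0,0,0],"twist":[0,0,0],"fingers":1},{"linear":[0,0,0],"twist":[0,0,0],"fingers":1},{"linear":[0,0,0],"twist":[0,0,0],"fingers":1},{"linear":[0,0,0],"twist":[0,0,0],"fingers":1},{"linear":[0,0,0],"twist":[0,0,0],"fingers":1},{"linear":[0,0,0],"twist":[0,0,0],"fingers":1},{"linear":[0,0,0],"twist":[0,0,0],"fingers":1},{"linear":[0,0,0],"twist":[0,0,0],"fingers":1}]'; python3 -m creep '[{"linear":[0,0,0],"twist":[0,0,0],"fingers":1},{"linear":[0,0,0],"twist":[0,0,0],"fingers":1},{"linear":[0,0,0],"twist":[0,0,0],"fingers":1},{"linear":[0,0,0],"twist":[0,0,0],"fingers":1},{"linear":[0,0,0],"twist":[0,0,0],"fingers":1},{"linear":[0,0,0],"twist":[0,0,0],"fingers":1},{"linear":[0,0,0],"twist":[0,0,0],"fingers":1},{"linear":[0,0,0],"twist":[0,0,0],"fingers":1}]'; python3 -m creep '[{"linear":[0,0,0],"twist":[0,0,0],"fingers":1},{"linear":[0,0,0],"twist":[0,0,0],"fingers":1},{"linear":[0,0,0],"twist":[0,0,0],"fingers":1},{"linear":[0,0,0],"twist":[0,0,0],"fingers":1},{"linear":[0,0,0],"twist":[0,0,0],"fingers":1},{"linear":[0,0,0],"twist":[0,0,0],"fingers":1},{"linear":[0,0,0],"twist":[0,0,0],"fingers":1},{"linear":[0,0,0],"twist":[0,0,0],"fingers":1}]';python3 -m creep '[{"linear":[0,0,0],"twist":[0,0,0],"fingers":1},{"linear":[0,0,0],"twist":[0,0,0],"fingers":1},{"linear":[0,0,0],"twist":[0,0,0],"fingers":1},{"linear":[0,0,0],"twist":[0,0,0],"fingers":1},{"linear":[0,0,0],"twist":[0,0,0],"fingers":1},{"linear":[0,0,0],"twist":[0,0,0],"fingers":1},{"linear":[0,0,0],"twist":[0,0,0],"fingers":1},{"linear":[0,0,0],"twist":[0,0,0],"fingers":1}]';python3 -m creep '[{"linear":[0,0,0],"twist":[0,0,0],"fingers":1},{"linear":[0,0,0],"twist":[0,0,0],"fingers":1},{"linear":[0,0,0],"twist":[0,0,0],"fingers":1},{"linear":[0,0,0],"twist":[0,0,0],"fingers":1},{"linear":[0,0,0],"twist":[0,0,0],"fingers":1},{"linear":[0,0,0],"twist":[0,0,0],"fingers":1},{"linear":[0,0,0],"twist":[0,0,0],"fingers":1},{"linear":[0,0,0],"twist":[0,0,0],"fingers":1}]'
python3 - <<'E'
from h import *
from cloud import cloud
n='scene'
im,d,p=snap(n,n+'16.png'); np.savez(n+'16.npz',im=im,d=d,K=p['K'],T=p['cam_to_world'])
im,P=cloud(n+'16.npz'); x,y,z=P[...,0],P[...,1],P[...,2]
m=(abs(x-.5)<.13)&(abs(y-.25)<.13)&(z>.115)&(z<.14)&(im.max(-1)-im.min(-1)<40)&(im.max(-1)<150)
A=np.c_[P[m][:,:2],np.ones(m.sum())]; f=np.linalg.lstsq(A,P[m][:,2],rcond=None)[0]; print(n,m.sum(),'slope',f[:2],'z at ctr',f@[.491,.247,1])
b=np.abs(im-cv2.imread('pics/scene0.png')[...,::-1].astype(int)).max(-1)>60
for nm,(u,v) in dict(jar=(393,243),tip=(300,316),mouse=(210,211),beaker=(182,374)).items(): print(nm,b[v-22:v+22,u-22:u+22].sum())
cv2.imwrite('pics/s16z.png',cv2.resize(im[100:230,240:400,::-1].astype(np.uint8),None,fx=4,fy=4))
E
```

```text
time: 20.88
position: [0.4909, 0.2477, 0.18]
tool_rot: [-1.565, 0.931, 1.565]
ft_force: [0.5, -0.5, -4.5]
grip_width: 0.158
time: 21.55
position: [0.491, 0.2478, 0.18]
tool_rot: [-1.565, 0.931, 1.565]
ft_force: [0.5, -0.1, -4.4]
grip_width: 0.157
time: 22.22
position: [0.491, 0.2478, 0.18]
tool_rot: [-1.566, 0.931, 1.565]
ft_force: [-0.3, 0.3, -5.0]
grip_width: 0.154
time: 22.88
position: [0.4909, 0.2478, 0.18]
tool_rot: [-1.565, 0.931, 1.565]
ft_force: [-0.5, 0.3, -5.4]
grip_width: 0.156
time: 23.55
position: [0.491, 0.2477, 0.18]
tool_rot: [-1.566, 0.931, 1.565]
ft_force: [0.6, 0.6, -5.3]
grip_width: 0.157
scene 2319 slope [-0.0179537   0.02227726] z at ctr 0.12880831412489593
jar 0
tip 0
mouse 0
beaker 0
```

View pics/s16z.png

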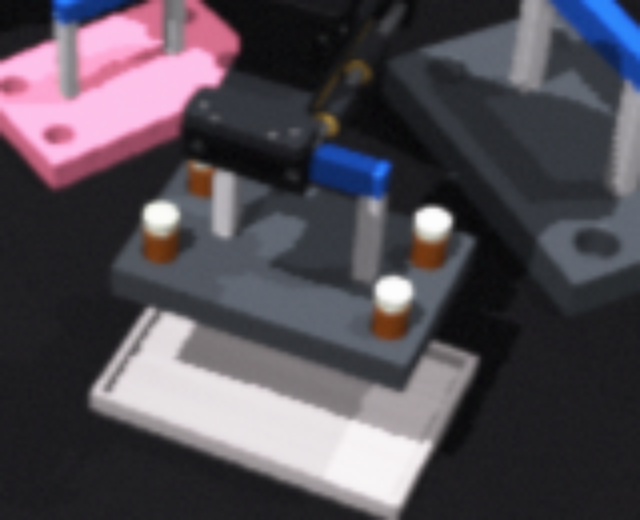

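The carrier is steady, level and clear of the dock, with the four vials seated. Handing in.

```bash
python3 -c "
from h import *
print(job.close_job())"
```

```text
the job is handed in; nothing more can be done
None
```

I moved the bottle onto the green mat and released it. I then lifted the carrier by its blue handle about 100 mm straight up, held it over 3 s, and handed in while still holding it.

**Last checks:**
- **Carrier:** its top measured 0.129 m, against about 0.029 m docked. Its slope was about 0.03 rad, the load about 5 N, and the tool pose steady to 0.1 mm. All four vials were in their pockets.
- **Bottle:** it stood upright on the mat with its cap at about (0.51, -0.19) m, within about 10 mm of the mat's centre. I measured this at the start of the hold and did not measure it again before handing in.
- **Bystanders:** the picture regions around the jar, tip box, mouse and beaker matched the first picture.

**What went wrong or disagreed:**
- **Units slip:** I typed my first row in mm instead of m. The row limit held it to one 32 mm step in the intended direction, in free space.
- **Fingertip position:** the images put the fingertips about 14 mm behind the TCP, not 11 mm ahead as `ctrl.finger_overhang` says. My first grip therefore caught only the rim of the cap. I let go, went 17 mm lower and regripped before lifting.
- **Weak check:** the top camera's slope reading had only 17 points because the arm blocked its view, so I relied on the scene camera.

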